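# Alloy check on a bench-mounted metal analyser

### The arm

A 6-joint arm with a two-finger parallel gripper is mounted at the origin on a cart in front of the work surface, level with it; the furniture and walls round the work are solid. World frame = base frame: x ahead of the robot, y to its left, z up, the work surface at z = 0. Lengths are in m, angles in degrees, forces in N, time in s.
With the tool pointing down it reaches from about 0.3 to 0.75 m from the base axis. Payload 8.5 kg.
Tool frame: the origin (TCP) lies between the finger pads, 19 mm behind the fingertips; this is the grasp point; z points along the fingers, y is the line along which they close (so a half turn about z gives the same grasp; the last joint's range is limited). The gripper opens to 85 mm and grips with 20 to 120 N. Pads are 22 mm wide; open, the fingers measure 114 mm over their backs; the gripper's body (76 mm by 85 mm) begins 54 mm behind the grasp point. The pads swing forward as they close: fully open they stand 13 mm farther back than shut.
Start: joints at [58.654, 21.807, 74.336, -0, 83.858, -12.336], TCP at [0.179, 0.52, 0.25] pointing down, gripper open.
Joint ranges: [-178.18, 178.18], [-50.72, 133.34], [12.68, 142.11], [-81.47, 261.47], [9.98, 163.14], [-165.26, 165.26]. Speed limits (degrees/s): [136.94, 136.94, 180, 180, 180, 180].

### API

Orientations are given as a 3x3 rotation matrix whose columns are the frame's x, y, z axes.
In Python, from rig import env gives the robot as it stands.
- The arm moves only by the tool arm_command, never from a script. Its argument "deltas" is a list of rows, each an object of numbers: "rx", "ry", "rz": the turn, a rotation vector about the tool's x, y, z in rad; "dx", "dy", "dz": the shift along the tool's x, y, z in m; "fingers": the finger opening in m, from 0 to 0.0854. In form: [{"rx": .., "ry": .., "rz": .., "dx": .., "dy": .., "dz": .., "fingers": ..}, ...]. A call has 1 to 12 rows; each row shifts and turns the commanded pose from where the row before left it, along the tool's axes as they then stand; what a row does not reach is not made up. A row lasts 1/10 s, in which the tool goes at most 50 mm and 8.59 degrees, less where a joint would pass 70% of its speed; a pose out of reach is approached as far as the arm can. A call is refused whole if a number of a shift passes 0.05 or a number of a turn 0.15, either way. A call with a gripper value outside its range is refused whole. The fingers move at their own pace and stop on an object; "squeeze" is the grip in N (left out, the last holds). Time passes only in rows, so rows that do not move let the fingers close. It gives the time, the measured TCP pose, the force, the opening and the grip force at its end, in the units of the state.
- env.observe(): the state, without advancing time (a new reading comes with each control period).
- env.get_image(name): name is "side" or "top" or "wrist"; returns a dict with "color" (384x512x3 uint8, blue, green, red), "camera_matrix" (3x3 intrinsics, pixels), "eye" and "orientation" of the camera in the world. Camera axes: x right, y up, looking along -z (the intrinsics and any distortion apply to the point x, -y, -z); pixel columns grow to the right and rows downward; lengths in m; the calibration is good to about 2 mm. A picture is of the moment at which its call begins. There is no depth.
- env.close_job(): hands the job in; it is judged then, once.
Trained networks look in a picture, given as the dict that the camera call returned (one of the last four; its "shot" number tells which), for a name from the list of things; names that differ only in an ending like _2 or _b are one class to them, and where a whole thing is asked for, a point or a joint stands for the part that bears it (a point fixed in the world has none). Each returns a list of dicts, best first, with "p" (0 to 1); they miss things now and then, are a little off and sometimes report something else, mostly with a low value. They report only what shows in the picture. A call takes as long as a camera call. They do not tell look-alikes from the thing itself.
- env.look_for(query, picture): "box" ([left, top, right, bottom] in pixels, round what is visible of it).
- env.tip_of(query, picture): "location" ([column, row] in pixels: a listed point, or the origin of a listed thing).
The state is a dict: "time_s": time; "q": joint angles; "qvel": joint speeds; "joint_efforts": joint torques, N m; "position": TCP position; "tool_rot": TCP orientation; "ft_force": force on the tool from outside, world axes, zero at the start; "wrist_torque": the same for the moment, N m; "grip_width": finger opening in m; "gripper_force": force on a finger pad.
Only numpy, scipy, OpenCV 4.12 (cv2) and the standard library are available. Lean on these libraries where they do the work, as an engineer would, in place of code of your own. Each camera call takes 0.05 s, during which the arm holds its last target. There are 200 camera calls.

### The job

The tee on the stage of the metal analyser has been measured: lay it flat in the parts tray, then take the brass valve from the tray and stand it upright inside the ring marked on the stage, in front of the analyser's nose. Once the valve is released there, squeeze the analyser's trigger fully home, keep it squeezed for two seconds, and let it spring out again; never pull the trigger without the valve in the ring, set both pieces down under control rather than dropping them, and leave the other things where they are.

Things in the scene. Friction and masses are not known exactly. Their poses are not given: they have to be found in the camera images.
- station: Fixed test station. Origin on the underside of its grey base plate (table level), z up, -x its open front towards the robot, +y its left. Base 10 thick, x -90..110, y -140..178 mm. Aluminium stage block x -30..90, y 40..175, flat top z 50. A pistol-shaped analyser (grey body y -135..25, about 60 thick, axis over x 30 at z 140, nose to +y) is fixed on its side on two posts under the body.
- snout_tip (a point): End of the analyser's black snout (32 mm across), at (30, 50, 140) mm in the station: 38 mm from the ring's axis, 90 mm above the stage. Axes as the station's.
- shield_lip (a point): Middle of the lower front edge of the grey sheet shield over the analyser, at (-55, -66, 241) mm in the station. The flat roof (top z 253) covers x -55..110, y -141..9 and hangs over the grip, 26 mm in front of squeeze_point and 147 above it: come in below it from the open front, tool tilted about 40 degrees (at least 27). Back wall at x 107. Axes as the station's.
- squeeze_point (a point): Where the TCP belongs for squeezing: mid-thickness, half way between grip back and squeezed trigger; (-29, -62, 94) mm in the station. Axes: z = side of the gun, up and towards the robot, 38 deg from vertical (come in along -z); y = squeezing line = station y; -x runs down the grip. Grip: y -27..11, z -16..16, x 55..-67; trigger at +y.
- trigger (a joint): Sprung steel blade, 60 long, 22 wide (z), 10 thick, before the grip. Squeeze_point axes: hinge at x 47, y 26, along z; blade down to x -13. Rad: 0 released, 0.24 fully squeezed at its stop. Released its front face is at y 35: grip plus trigger 62 mm; squeezed about 53 between flat pads. 6 N to 13 N at the squeeze point; springs back by itself.
- stage_ring (a point): Centre of the dark ring mark (62 mm across) on the stage top, 50 mm above the table, (30, 88, 50) mm in the station; axes as the station's.
- parts_tray: Fixed shallow open steel tray, 310 x 215 x 35 mm (x by y), walls and floor 4 mm. Origin at the centre of its underside, z up. In it stand, in any order, the valve, the sample cell and the bottle near three of its corners; the corner at +x, +y is free.
- valve: Brass valve, a turned column 118 mm tall, standing upright. Origin at the centre of its underside, z up along the column. Foot 36 mm across (z 0..20), tube 25 mm (z 20..81), collar 27 mm (z 81..86), plain neck 17 mm across (z 86..118, good to grip from above); a nub of 9 mm sticks out to +y 19 at z 74. About 0.21 kg.
- tee: Stainless pipe tee with three flanges, lying flat, 58 x 80 x 40 mm. Origin at the centre of its underside, z up. Main tube 25 mm across along y at x -9, z 20; branch along +x; flanges 40 mm across and 4 thick at y -40 and +40 and at x 29. Gripped along x at y 0, from the tube's back (x -21.5) to the branch flange's face (x 29), it is 51 mm wide. About 0.16 kg.
- sample_cell: Bystander: steel cell on an octagonal foot, upright in the tray; foot 70 mm across, body 48, 121 tall with a thin bent pipe up to 161. Origin at the underside, z up.
- bottle: Bystander: amber screw-cap bottle, 46 mm across, 85 tall, upright in the tray. Origin at the underside, z up.
- flask: Bystander: stoppered conical glass flask with tied film, 106 mm across, 213 tall, on the table left of the tray. Origin at the underside, z up.
- meter: Bystander: thick yellow hand meter lying on the table near the front edge, 135 x 66 x 39 mm (x by y by z). Origin at the centre of its underside, z up.
- pliers: Bystander: blue-handled long-nose pliers lying on the table near the front edge, 42 x 153 x 12 mm. Origin at the centre of the underside, z up.
- tape: Bystander: roll of black tape lying flat on the table, front right, 62 mm across, 19 tall. Origin at the centre of its underside, z up.
Not all that is in view belongs to the job. What is shaped like the valve but purple is not meant.

How it is judged (in metres and radians):
On the way, in this order (a step that is already met when the one before it is completed fails the run):
1. the tee is set down in the tray by the gripper (x of tee in the frame of parts_tray between -0.145 and 0.145 m and y of tee in the frame of parts_tray between -0.1 and 0.1 m and z of tee in the frame of parts_tray below 0.014 m and contact force between the fingers and tee above 0.3 N), for 0.05 s.
2. the valve is set down upright in the ring by the gripper (horizontal distance between valve and stage_ring below 0.014 m and z of valve in the frame of stage_ring between -0.004 and 0.006 m and angle between valve's own z axis and vertical below 0.1 rad and contact force between the fingers and valve above 0.3 N), for 0.05 s.
3. with the valve standing released in the ring, the trigger is squeezed home and held (over 0.215 rad for 1.5 s) (horizontal distance between valve and stage_ring below 0.014 m and z of valve in the frame of stage_ring between -0.004 and 0.006 m and angle between valve's own z axis and vertical below 0.1 rad and value of joint trigger above 0.215 rad and contact force between the fingers and valve below 0.1 N), for 1.5 s.
At the end, for the whole second after the job is handed in: Trigger out (under 0.03 rad); valve at rest, upright within 0.1 rad on the stage, its axis within 14 mm of the ring centre; tee at rest, flat within 0.15 rad on the tray floor (underside at most 14 mm above the tray underside, origin inside 145 x 100 mm either side of the tray centre) (horizontal distance between valve and stage_ring below 0.014 m and z of valve in the frame of stage_ring between -0.004 and 0.006 m and angle between valve's own z axis and vertical below 0.1 rad and x of tee in the frame of parts_tray between -0.145 and 0.145 m and y of tee in the frame of parts_tray between -0.1 and 0.1 m and z of tee in the frame of parts_tray below 0.014 m and angle between tee's own z axis and vertical below 0.15 rad and value of joint trigger below 0.03 rad and linear speed of each of valve, tee below 0.02 m/s); the robot touches nothing.
It fails at once if the trigger is pulled (over 0.1 rad) while the valve is not in the ring (value of joint trigger above 0.1 rad and horizontal distance between valve and stage_ring above 0.02 m).
It fails at once if the sample cell, bottle or flask is shifted by over 30 mm or tipped (distance of any of sample_cell, bottle, flask from where it was at the start of the episode above 0.03 m or angle between any of sample_cell, bottle, flask's own z axis and vertical above 0.35 rad).
It fails at once if the hand meter, pliers or tape is shifted by over 30 mm (distance of any of meter, pliers, tape from where it was at the start of the episode above 0.03 m).
It also fails if it takes over 72 s, if anything falls off the work surface, if the arm or the gripper's body presses on something with over 40 N, if the wrist force passes 120 N, or if a joint passes its speed limit or range.

## Working session

There is one attempt and no reset: what is moved stays moved. The work goes in short steps, Python scripts to look and compute and a tool call to move; the robot and the scene stay as the last step left them, time stands still between calls to the robot, and variables do not carry over. Pictures are saved under pics/ and viewed, at most 10 in all, crops included, and the job is handed in when it is done.

Besides the shell and the picture viewer there is one more tool, called after "Call:" as name([rows], argument=value, ...), one row to a line, values as JSON. arm_command: Moves the arm, as the interface text tells. Its arguments: {"type":"object","properties":{"deltas":{"type":"array"},"squeeze":{"type":"number"}},"required":["deltas"]}

```bash
mkdir -p pics; ls; cat > h.py <<'E'
import numpy as np,cv2,sys
from rig import env
def ray(im,px):
    K=np.array(im["camera_matrix"]);R=np.array(im["orientation"]);
    v=np.linalg.inv(K)@np.array([px[0],px[1],1.]);d=R@np.array([v[0],-v[1],-v[2]])
    return np.array(im["eye"]),d/np.linalg.norm(d)
def atz(im,px,z):
    e,d=ray(im,px);return e+d*(z-e[2])/d[2]
def tri(rs):
    A=np.zeros((3,3));b=np.zeros(3)
    for e,d in rs:
        P=np.eye(3)-np.outer(d,d);A+=P;b+=P@e
    x=np.linalg.solve(A,b);return x,[round(float(np.linalg.norm(np.cross(x-e,d)))*1000,1) for e,d in rs]
def proj(im,p):
    K=np.array(im["camera_matrix"]);R=np.array(im["orientation"]);c=R.T@(np.array(p)-np.array(im["eye"]))
    u=K@np.array([c[0],-c[1],-c[2]]);return u[:2]/u[2]
E
python3 - <<'E'
from h import *
ims={n:env.get_image(n) for n in("side","top")}
for n,im in ims.items():
    cv2.imwrite(f"pics/{n}0.png",im["color"])
    print(n,[k for k in im],np.round(im["eye"],3),np.round(im["orientation"],3).tolist())
    for q in "station snout_tip shield_lip squeeze_point stage_ring parts_tray valve tee sample_cell bottle flask".split():
        try:
            t=env.tip_of(q,im); b=env.look_for(q,im) if q in("valve","tee") else []
        except Exception as ex: print(q,ex);continue
        print(q,[(np.round(x["location"],1).tolist(),round(x["p"],2)) for x in t[:3]],[(np.round(x["box"]).tolist(),round(x["p"],2)) for x in b[:3]])
s=env.observe();print(s["time_s"],s["ft_force"],s["grip_width"],np.round(s["tool_rot"],3).tolist())
E
```

```text
pics
side ['color', 'camera_matrix', 'eye', 'orientation', 'shot'] [0.465 1.114 0.729] [[-0.996, 0.044, -0.076], [-0.087, -0.434, 0.897], [0.006, 0.9, 0.436]]
station [([261.7, 202.8], 0.6)] []
snout_tip [([248.3, 170.2], 0.64), ([302.9, 185.6], 0.3)] []
shield_lip [([286.6, 142.7], 0.79)] []
squeeze_point [([277.6, 175.5], 0.67)] []
stage_ring [([243.6, 195.8], 0.77)] []
parts_tray [([261.0, 262.9], 0.66)] []
valve [([241.4, 245.4], 0.72), ([184.5, 296.5], 0.63)] [([176.0, 262.0, 188.0, 304.0], 0.73), ([233.0, 212.0, 245.0, 248.0], 0.62)]
tee [([244.5, 200.3], 0.76)] [([236.0, 191.0, 255.0, 209.0], 0.75)]
sample_cell [([285.0, 271.4], 0.75), ([264.0, 201.4], 0.59)] []
bottle [([287.5, 250.3], 0.69)] []
flask [([287.1, 313.3], 0.69)] []
top ['color', 'camera_matrix', 'eye', 'orientation', 'shot'] [ 0.323 -0.022  1.651] [[-0.029, 0.986, -0.162], [-1.0, -0.027, 0.012], [0.007, 0.162, 0.987]]
station [([332.9, 200.1], 0.97)] []
snout_tip [([327.2, 183.9], 0.66)] []
shield_lip [([361.1, 215.0], 0.56)] []
squeeze_point [([352.5, 210.4], 0.85)] []
stage_ring [] []
parts_tray [([221.4, 211.8], 0.58)] []
valve [([150.0, 239.7], 0.74), ([360.4, 214.1], 0.68), ([163.6, 158.0], 0.47)] [([187.0, 166.0, 252.0, 263.0], 0.71), ([157.0, 148.0, 170.0, 162.0], 0.48)]
tee [([303.6, 180.9], 0.52), ([241.1, 235.0], 0.5)] [([292.0, 171.0, 314.0, 192.0], 0.55), ([276.0, 157.0, 403.0, 242.0], 0.35)]
sample_cell [([201.1, 234.8], 0.77), ([239.0, 235.3], 0.47)] []
bottle [([238.8, 234.8], 0.72), ([238.5, 188.4], 0.65)] []
flask [([153.9, 238.7], 0.98)] []
1.4 [-0.21950853  0.61589241 -0.63457299] 0.08562656343699566 [[-0.945, 0.326, 0.0], [0.326, 0.945, -0.0], [-0.0, -0.0, -1.0]]
```

```bash
python3 - <<'E'
import cv2
a=cv2.imread("pics/side0.png")[120:330,150:350];b=cv2.imread("pics/top0.png")[140:270,130:420]
cv2.imwrite("pics/s1.png",cv2.resize(a,None,fx=2.8,fy=2.8,interpolation=2));cv2.imwrite("pics/t1.png",cv2.resize(b,None,fx=2.7,fy=2.7,interpolation=2))
E
```

```text
(no output)
```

View pics/s1.png

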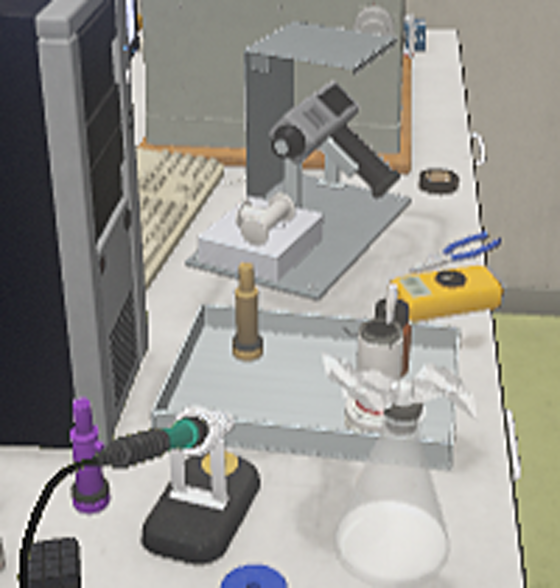

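View pics/t1.png

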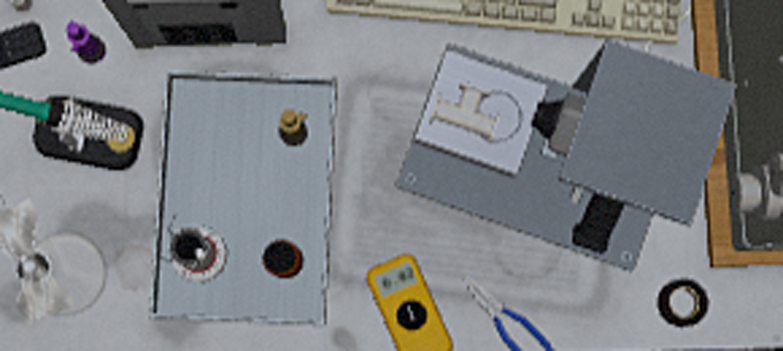

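The top view shows two valve-shaped things: brass in the tray at full-frame (238,187), and purple at about (160,156) outside the tray. In the side view they are at (241,246) and (184,297). The brass one in the tray's +x,-y corner fits the description, and the enlarged crops confirm its colour. The tee lies on the stage at about top (303,181). The tray's free corner is at upper left.

```bash
python3 - <<'E'
from h import *
from scipy.optimize import least_squares
T=env.get_image("top");S=env.get_image("side")
t=lambda u,v:((u+.5)/2.7-.5+130,(v+.5)/2.7-.5+140)
s=lambda u,v:((u+.5)/2.8-.5+150,(v+.5)/2.8-.5+120)
def W(p,P): c,n=np.cos(p[2]),np.sin(p[2]);return np.array([p[0]+c*P[0]-n*P[1],p[1]+n*P[0]+c*P[1],P[2]])
def fit(name,obs,x0):
    f=lambda p:np.concatenate([proj(im,W(p,np.array(P)/1000))-uv for im,P,uv in obs])
    r=least_squares(f,x0,loss="soft_l1");print(name,np.round(r.x[:2],4),"yaw",round(np.degrees(r.x[2]),2));print(np.round(f(r.x).reshape(-1,2),1).tolist());return r.x
st=fit("station",[(T,(-90,178,10),t(397,185)),(T,(-90,-140,10),t(633,270)),(T,(90,175,50),t(452,50)),(T,(90,40,50),t(547,85)),(T,(-30,40,50),t(520,172)),(T,(-30,175,50),t(415,140)),(T,(110,9,253),t(608,38)),(T,(110,-141,253),t(735,86)),(T,(-55,-141,253),t(693,222)),(T,(-55,9,253),t(562,178)),(T,(30,88,50),t(500,117)),
 (S,(-90,178,10),s(318,294)),(S,(110,178,10),s(187,262)),(S,(-90,-140,10),s(410,200)),(S,(90,175,50),s(198,238)),(S,(-30,175,50),s(283,256)),(S,(-30,40,50),s(322,215)),(S,(110,9,253),s(247,57)),(S,(-55,9,253),s(352,72))],[.5,-.3,-.3])
tr=fit("tray",[(T,(155,107,35),t(168,75)),(T,(155,-107,35),t(337,78)),(T,(-155,-107,35),t(327,323)),(T,(-155,107,35),t(152,318))],[.4,.1,0.])
for n,P in dict(ring=(30,88,50),squeeze=(-29,-62,94),lip=(-55,-66,241),snout=(30,50,140)).items():print(n,np.round(W(st,np.array(P)/1000),4))
v=lambda u,z:atz(T,t(*u),z)
print("tee c",v((466,108),.085),"valve top",v((289,113),.118),"foot",v((293,140),.01))
for q in["valve"]:
  for im,n in((T,"T"),(S,"S")):
    print(n,[(np.round(x["location"],1).tolist(),round(x["p"],2)) for x in env.tip_of(q,im)])
print("side valve foot",atz(S,s(246,352),.004),"top",atz(S,s(246,265),.122))
for q in("sample_cell","bottle"):
    a=env.tip_of(q,S)[0]["location"];b=env.tip_of(q,T)[0]["location"];print(q,atz(S,a,.004),atz(T,b,.004))
print(env.observe()["time_s"])
E
```

```text
station [ 0.5659 -0.2755] yaw -21.19
[[-0.5, 0.6], [0.6, 0.3], [-2.1, -0.1], [0.4, -0.0], [-0.8, 0.8], [-0.0, -0.7], [-0.4, 0.1], [0.8, -1.1], [-0.1, 0.8], [-0.6, 0.0], [-1.3, -0.1], [0.7, -0.7], [-0.9, -1.7], [0.5, -2.2], [-0.2, -1.8], [-1.5, -1.1], [0.7, -1.7], [-1.4, -3.6], [0.6, -2.3]]
tray [0.5361 0.1106] yaw -3.61
[[-0.2, -1.1], [-0.1, -0.1], [0.0, 0.6], [0.3, 0.3]]
ring [ 0.6257 -0.2043  0.05  ]
squeeze [ 0.5165 -0.3229  0.094 ]
lip [ 0.4908 -0.3172  0.241 ]
snout [ 0.612  -0.2398  0.14  ]
tee c [ 0.63081426 -0.16351836  0.085     ] valve top [0.62409658 0.05118907 0.118     ] foot [0.61010061 0.05192205 0.01      ]
T [([164.4, 157.7], 0.71), ([236.5, 188.1], 0.41)]
S [([183.0, 296.2], 0.7), ([283.2, 272.2], 0.67), ([242.0, 244.3], 0.53)]
side valve foot [0.62246623 0.05522943 0.004     ] top [0.62000565 0.05827971 0.122     ]
sample_cell [0.4658759  0.18477874 0.004     ] [0.45962055 0.18369297 0.004     ]
bottle [0.45614692 0.3519046  0.004     ] [ 0.52532167 -0.34333857  0.004     ]
1.8
```

Call:
arm_command([
  {"dz": -0.04},
  {"dz": -0.04},
  {"dx": -0.0377,"dy": -0.03},
  {"dx": -0.0377,"dy": -0.03},
  {"dx": -0.0377,"dy": -0.03},
  {"dx": -0.0377,"dy": -0.03},
  {"dx": -0.0377,"dy": -0.03},
  {"dx": -0.0377,"dy": -0.03},
  {"dx": -0.0377,"dy": -0.03},
  {"dx": -0.0377,"dy": -0.03},
  {"dx": -0.0377,"dy": -0.03},
  {"dx": -0.0377,"dy": -0.03},
])

```text
invalid input
```

Call:
arm_command([
  {"dx": -0.0377,"dy": -0.03},
  {"dx": -0.0377,"dy": -0.03},
  {"dx": -0.0377,"dy": -0.03},
  {"dx": -0.0377,"dy": -0.03},
  {"dx": -0.0377,"dy": -0.03},
  {"dx": -0.0377,"dy": -0.03},
  {"dx": -0.02,"dy": -0.015},
  {"dx": 0},
  {"dx": 0},
])

```text
invalid input
```

```bash
python3 - <<'E'
from h import *
w=env.get_image("wrist");cv2.imwrite("pics/w1.png",cv2.resize(w["color"],None,fx=1.4,fy=1.4))
print(np.round(w["eye"],3),np.round(w["orientation"],3).tolist(),np.round(w["camera_matrix"],1).tolist())
for q in("tee","stage_ring","snout_tip","valve"):
  print(q,[(np.round(x["location"],1).tolist(),round(x["p"],2)) for x in env.tip_of(q,w)],"proj")
for P in((.6257,-.2043,.05),(.612,-.2398,.14)):print(proj(w,P))
s=env.observe();print(s["time_s"],s["position"],np.round(s["tool_rot"],3).tolist())
E
```

```text
[0.102 0.545 0.373] [[0.325, -0.897, -0.299], [0.946, 0.309, 0.103], [-0.0, -0.316, 0.949]] [[286.3, 0.0, 251.3], [0.0, 286.3, 198.8], [0.0, 0.0, 1.0]]
tee [] proj
stage_ring [] proj
snout_tip [] proj
valve [] proj
[-33.85340782 516.17270502]
[-111.63200438  593.12700762]
2.05 [0.179136   0.51997589 0.25001841] [[-0.945, 0.326, -0.0], [0.326, 0.945, -0.0], [0.0, -0.0, -1.0]]
```

View pics/w1.png

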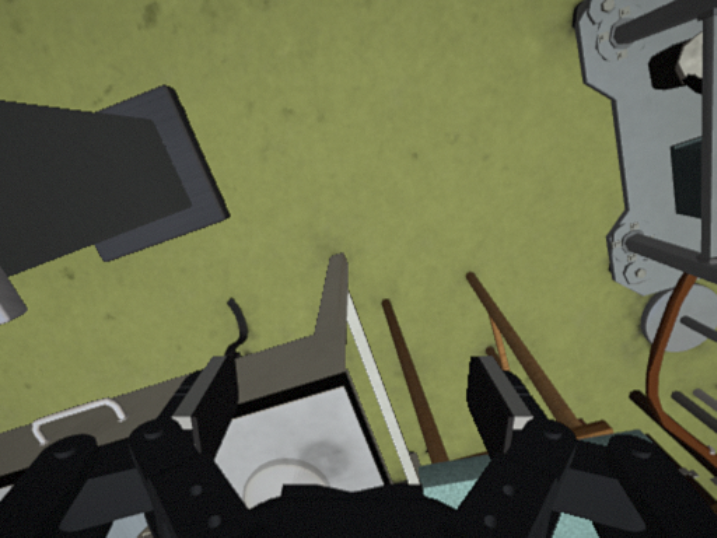

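The wrist picture shows only floor and the table edge because the moves were refused. I'll resend with complete rows.

Call:
arm_command([
  {"rx": 0,"ry": 0,"rz": 0,"dx": 0,"dy": 0,"dz": -0.04,"fingers": 0.085},
  {"rx": 0,"ry": 0,"rz": 0,"dx": 0,"dy": 0,"dz": -0.04,"fingers": 0.085},
  {"rx": 0,"ry": 0,"rz": 0,"dx": -0.0377,"dy": -0.03,"dz": 0,"fingers": 0.085},
  {"rx": 0,"ry": 0,"rz": 0,"dx": -0.0377,"dy": -0.03,"dz": 0,"fingers": 0.085},
  {"rx": 0,"ry": 0,"rz": 0,"dx": -0.0377,"dy": -0.03,"dz": 0,"fingers": 0.085},
  {"rx": 0,"ry": 0,"rz": 0,"dx": -0.0377,"dy": -0.03,"dz": 0,"fingers": 0.085},
  {"rx": 0,"ry": 0,"rz": 0,"dx": -0.0377,"dy": -0.03,"dz": 0,"fingers": 0.085},
  {"rx": 0,"ry": 0,"rz": 0,"dx": -0.0377,"dy": -0.03,"dz": 0,"fingers": 0.085},
  {"rx": 0,"ry": 0,"rz": 0,"dx": -0.0377,"dy": -0.03,"dz": 0,"fingers": 0.085},
  {"rx": 0,"ry": 0,"rz": 0,"dx": -0.0377,"dy": -0.03,"dz": 0,"fingers": 0.085},
], squeeze=40)

```text
time_s: 3.05
position: [0.3867, 0.193, 0.3303]
tool_rot: [[-0.945, 0.326, 0.001], [0.326, 0.945, 0.0], [-0.001, 0.0, -1.0]]
ft_force: [0.8, 0.4, 0.4]
grip_width: 0.085
gripper_force: 0.0
```

Call:
arm_command([
  {"rx": 0,"ry": 0,"rz": 0,"dx": -0.036,"dy": -0.03,"dz": 0,"fingers": 0.085},
  {"rx": 0,"ry": 0,"rz": 0,"dx": -0.036,"dy": -0.03,"dz": 0,"fingers": 0.085},
  {"rx": 0,"ry": 0,"rz": 0,"dx": -0.036,"dy": -0.03,"dz": 0,"fingers": 0.085},
  {"rx": 0,"ry": 0,"rz": 0,"dx": -0.036,"dy": -0.03,"dz": 0,"fingers": 0.085},
  {"rx": 0,"ry": 0,"rz": 0,"dx": -0.036,"dy": -0.03,"dz": 0,"fingers": 0.085},
  {"rx": 0,"ry": 0,"rz": 0,"dx": -0.036,"dy": -0.03,"dz": 0,"fingers": 0.085},
  {"rx": 0,"ry": 0,"rz": 0,"dx": -0.036,"dy": -0.03,"dz": 0,"fingers": 0.085},
  {"rx": 0,"ry": 0,"rz": 0,"dx": -0.036,"dy": -0.03,"dz": 0,"fingers": 0.085},
  {"rx": 0,"ry": 0,"rz": 0,"dx": -0.03,"dy": -0.03,"dz": 0,"fingers": 0.085},
  {"rx": 0,"ry": 0,"rz": 0,"dx": 0,"dy": 0,"dz": 0,"fingers": 0.085},
  {"rx": 0,"ry": 0,"rz": 0,"dx": 0,"dy": 0,"dz": 0,"fingers": 0.085},
])

```text
time_s: 4.15
position: [0.5989, -0.1646, 0.3293]
tool_rot: [[-0.945, 0.327, -0.001], [0.327, 0.945, 0.001], [0.001, 0.0, -1.0]]
ft_force: [-0.3, 0.8, 0.0]
grip_width: 0.0849
gripper_force: 0.0
```

```bash
python3 - <<'E'
from h import *
w=env.get_image("wrist");cv2.imwrite("pics/w2.png",cv2.resize(w["color"],None,fx=1.5,fy=1.5,interpolation=2))
np.savez("w2.npz",**{k:np.array(w[k]) for k in("camera_matrix","eye","orientation")})
for q in("tee","stage_ring","snout_tip"):
  print(q,[(np.round(x["location"],1).tolist(),round(x["p"],2)) for x in env.tip_of(q,w)])
print([(x["box"],x["p"]) for x in env.look_for("tee",w)])
for P in((.6257,-.2043,.05),(.612,-.2398,.14)):print(proj(w,P))
s=env.observe();print(s["time_s"],s["position"],np.round(s["tool_rot"],3).tolist())
E
```

```text
tee [([260.2, 183.8], 0.87)]
stage_ring [([238.0, 190.8], 0.97)]
snout_tip [([197.1, 207.4], 0.77), ([170.7, 15.4], 0.46)]
[([443.8, 0.0, 487.2, 8.2], 0.73), ([230.3, 168.2, 291.2, 212.0], 0.58)]
[232.47692168 189.65068037]
[195.03513872 210.48007965]
4.4 [ 0.59859666 -0.16289599  0.3307148 ] [[-0.946, 0.324, 0.001], [0.324, 0.946, -0.0], [-0.001, -0.0, -1.0]]
```

View pics/w2.png

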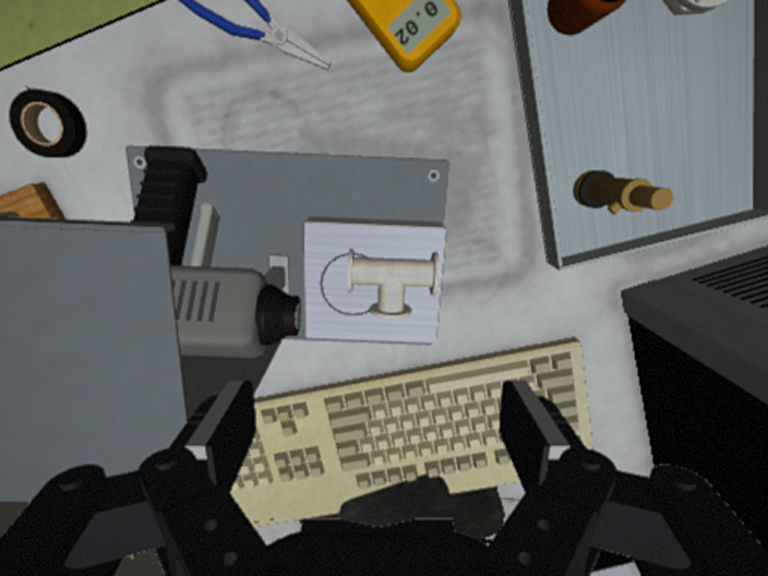

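The wrist picture shows the ring centre at (350,283), the tee's main-tube flanges at (351,271) and (436,274), the branch flange at (391,310), and the brass valve at (620,190), with all pixels in the 1.5x view.

```bash
cat >> h.py <<'E'
from scipy.optimize import least_squares
from scipy.spatial.transform import Rotation as Rn
def W(p,P): c,n=np.cos(p[2]),np.sin(p[2]);return np.array([p[0]+c*P[0]-n*P[1],p[1]+n*P[0]+c*P[1],P[2]])
def fit(name,obs,x0):
    f=lambda p:np.concatenate([proj(im,W(p,np.array(P)/1000))-uv for im,P,uv in obs])
    r=least_squares(f,x0,loss="soft_l1");print(name,np.round(r.x[:2],4),"yaw",round(np.degrees(r.x[2]),2));print(np.round(f(r.x).reshape(-1,2),1).tolist());return r.x
def go(pos,xang=None,R=None):
    "shift (tool axes, after turn) and turn (tool rotvec) to reach goal"
    s=env.observe();R0=np.array(s["tool_rot"])
    if R is None:
        a=np.radians(xang);x=np.array([np.cos(a),np.sin(a),0]);z=np.array([0,0,-1.]);R=np.c_[x,np.cross(z,x),z]
    d=np.array(pos)-s["position"]
    print("t",round(s["time_s"],2),"pos",np.round(s["position"],4),"shift0",np.round(R0.T@d,4),"shift_after",np.round(R.T@d,4),"turn",np.round(Rn.from_matrix(R0.T@R).as_rotvec(),4))
E
python3 - <<'E'
from h import *
im=dict(np.load("w2.npz"))
w=lambda u,v:((u+.5)/1.5-.5,(v+.5)/1.5-.5)
st=fit("station",[(im,(-90,178,10),w(447,160)),(im,(-90,-140,10),w(127,147)),(im,(-30,40,50),w(304,219)),(im,(-30,175,50),w(446,225)),(im,(90,175,50),w(437,344)),(im,(90,40,50),w(304,338)),(im,(30,88,50),w(350,283)),(im,(30,50,140),w(294,315))],[.566,-.2755,-.37])
for n,P in dict(ring=(30,88,50),squeeze=(-29,-62,94),lip=(-55,-66,241)).items():print(n,np.round(W(st,np.array(P)/1000),4))
a=atz(im,w(351,271),.07);b=atz(im,w(436.5,274),.07);f=atz(im,w(391,311),.07)
print(a,b,np.linalg.norm(a-b),f)
y=(b-a)[:2];print("tee yaw",np.degrees(np.arctan2(y[1],y[0]))-90)
te=fit("tee",[(im,(-9,-40,70),w(351,271)),(im,(-9,40,70),w(436.5,274)),(im,(29,0,70),w(391,311)),(im,(-29,-40,70),w(350,256)),(im,(-29,40,70),w(436,259))],[.64,-.165,-.37])
tc=W(te,(0.004,0,.073));print("grip pt",tc)
go([tc[0],tc[1],.22],np.degrees(te[2])+90)
print(np.round(env.observe()["q"],1))
V=atz(im,w(656,197),.122);print("valve top",V, "foot",atz(im,w(592,188),.01))
E
```

```text
station [ 0.5662 -0.2726] yaw -21.12
[[0.8, -1.2], [-3.5, -0.8], [-1.6, 1.0], [0.0, 0.4], [-0.7, -0.6], [-0.1, 0.5], [1.3, 0.6], [1.7, 0.0]]
ring [ 0.6259 -0.2013  0.05  ]
squeeze [ 0.5168 -0.32    0.094 ]
lip [ 0.4911 -0.3143  0.241 ]
[ 0.608808   -0.19474619  0.07      ] [ 0.63720994 -0.12126616  0.07      ] 0.07877807123513086 [ 0.65792211 -0.17238886  0.07      ]
tee yaw -21.13280891234872
tee [ 0.6324 -0.1623] yaw -20.89
[[-1.0, 1.0], [-0.1, 0.8], [0.2, 1.1], [-0.1, -3.2], [1.3, -3.4]]
grip pt [ 0.63614609 -0.16377294  0.073     ]
t 4.4 pos [ 0.5986 -0.1629  0.3307] shift0 [-0.0357  0.0114  0.1107] shift_after [0.0126 0.0354 0.1107] turn [7.0000e-04 7.0000e-04 1.6049e+00]
[-26.1  27.2  52.5   0.  100.3 -97.2]
valve top [0.61798948 0.04946411 0.122     ] foot [0.62073513 0.05400826 0.01      ]
```

Call:
arm_command([
  {"rx": 0,"ry": 0,"rz": 0.146,"dx": 0,"dy": 0,"dz": 0.01,"fingers": 0.085},
  {"rx": 0,"ry": 0,"rz": 0.146,"dx": 0,"dy": 0,"dz": 0.01,"fingers": 0.085},
  {"rx": 0,"ry": 0,"rz": 0.146,"dx": 0,"dy": 0,"dz": 0.01,"fingers": 0.085},
  {"rx": 0,"ry": 0,"rz": 0.146,"dx": 0,"dy": 0,"dz": 0.01,"fingers": 0.085},
  {"rx": 0,"ry": 0,"rz": 0.146,"dx": 0,"dy": 0,"dz": 0.01,"fingers": 0.085},
  {"rx": 0,"ry": 0,"rz": 0.146,"dx": 0,"dy": 0,"dz": 0.01,"fingers": 0.085},
  {"rx": 0,"ry": 0,"rz": 0.146,"dx": 0,"dy": 0,"dz": 0.01,"fingers": 0.085},
  {"rx": 0,"ry": 0,"rz": 0.146,"dx": 0,"dy": 0,"dz": 0.01,"fingers": 0.085},
  {"rx": 0,"ry": 0,"rz": 0.146,"dx": 0,"dy": 0,"dz": 0.01,"fingers": 0.085},
  {"rx": 0,"ry": 0,"rz": 0.146,"dx": 0,"dy": 0,"dz": 0.01,"fingers": 0.085},
  {"rx": 0,"ry": 0,"rz": 0.145,"dx": 0.006,"dy": 0.0175,"dz": 0.01,"fingers": 0.085},
  {"rx": 0,"ry": 0,"rz": 0,"dx": 0.006,"dy": 0.0175,"dz": 0,"fingers": 0.085},
])

```text
time_s: 5.6
position: [0.6355, -0.1615, 0.2194]
tool_rot: [[0.361, 0.933, -0.002], [0.933, -0.361, 0.001], [0.0, -0.002, -1.0]]
ft_force: [0.1, -0.9, -0.9]
grip_width: 0.085
gripper_force: 0.0
```

```bash
python3 - <<'E'
from h import *
w=env.get_image("wrist");cv2.imwrite("pics/w3.png",cv2.resize(w["color"],None,fx=1.5,fy=1.5,interpolation=2))
np.savez("w3.npz",**{k:np.array(w[k]) for k in("camera_matrix","eye","orientation")})
go([.635,-.163,.073],69)
print(proj(w,(.635,-.163,.07)),proj(w,(.6259,-.2013,.05)),[x["location"] for x in env.tip_of("tee",w)],proj(w,(.6314,-.1612,.05)))
E
```

```text
t 5.65 pos [ 0.6378 -0.1617  0.2195] shift0 [-0.0022 -0.0022  0.1465] shift_after [-0.0022 -0.0021  0.1465] turn [ 0.0002 -0.0005  0.001 ]
[251.55328877 190.0122432 ] [256.39620521 218.68704592] [[247.7, 187.8], [259.4, 298.7], [89.4, 271.7]] [247.79569127 184.24313214]
```

View pics/w3.png

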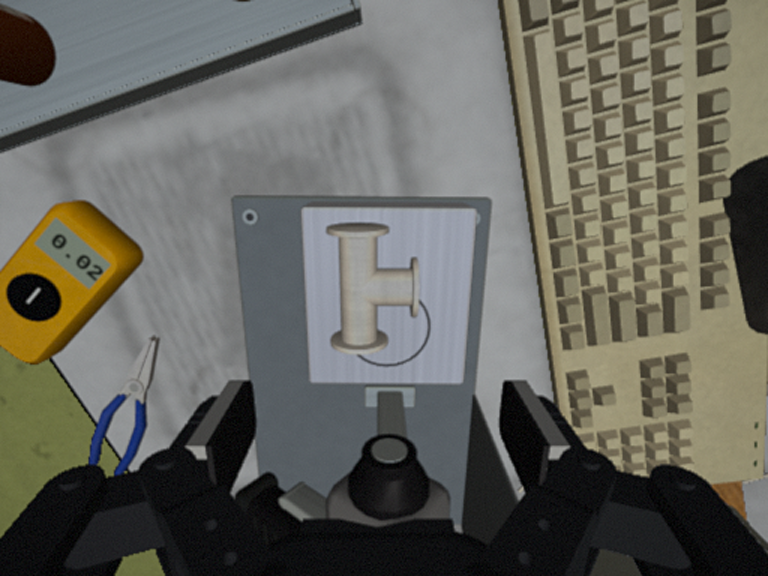

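Tee grip point predicted at (378,285), and the picture shows it at (380,287), so that agrees. Now descending to grip.

Call:
arm_command([
  {"rx": 0,"ry": 0,"rz": 0,"dx": -0.002,"dy": -0.002,"dz": 0.035,"fingers": 0.085},
  {"rx": 0,"ry": 0,"rz": 0,"dx": 0,"dy": 0,"dz": 0.04,"fingers": 0.085},
  {"rx": 0,"ry": 0,"rz": 0,"dx": 0,"dy": 0,"dz": 0.03,"fingers": 0.085},
  {"rx": 0,"ry": 0,"rz": 0,"dx": 0,"dy": 0,"dz": 0.025,"fingers": 0.085},
  {"rx": 0,"ry": 0,"rz": 0,"dx": 0,"dy": 0,"dz": 0.015,"fingers": 0.085},
  {"rx": 0,"ry": 0,"rz": 0,"dx": 0,"dy": 0,"dz": 0,"fingers": 0.085},
  {"rx": 0,"ry": 0,"rz": 0,"dx": 0,"dy": 0,"dz": 0,"fingers": 0.06},
  {"rx": 0,"ry": 0,"rz": 0,"dx": 0,"dy": 0,"dz": 0,"fingers": 0.04},
  {"rx": 0,"ry": 0,"rz": 0,"dx": 0,"dy": 0,"dz": 0,"fingers": 0.04},
  {"rx": 0,"ry": 0,"rz": 0,"dx": 0,"dy": 0,"dz": 0,"fingers": 0.04},
  {"rx": 0,"ry": 0,"rz": 0,"dx": 0,"dy": 0,"dz": 0,"fingers": 0.04},
], squeeze=40)

```text
time_s: 6.8
position: [0.6335, -0.164, 0.0768]
tool_rot: [[0.358, 0.934, 0.002], [0.934, -0.358, -0.001], [-0.0, 0.002, -1.0]]
ft_force: [-1.3, 0.7, 5.6]
grip_width: 0.05
gripper_force: 40.7
```

Call:
arm_command([
  {"rx": 0,"ry": 0,"rz": 0,"dx": 0,"dy": 0,"dz": -0.02,"fingers": 0.04},
  {"rx": 0,"ry": 0,"rz": 0,"dx": 0,"dy": 0,"dz": -0.045,"fingers": 0.04},
  {"rx": 0,"ry": 0,"rz": 0,"dx": 0,"dy": 0,"dz": -0.045,"fingers": 0.04},
  {"rx": 0,"ry": 0,"rz": 0,"dx": 0,"dy": 0,"dz": -0.04,"fingers": 0.04},
  {"rx": 0,"ry": 0,"rz": 0,"dx": 0.036,"dy": -0.0158,"dz": 0,"fingers": 0.04},
  {"rx": 0,"ry": 0,"rz": 0,"dx": 0.036,"dy": -0.0158,"dz": 0,"fingers": 0.04},
  {"rx": 0,"ry": 0,"rz": 0,"dx": 0.036,"dy": -0.0158,"dz": 0,"fingers": 0.04},
  {"rx": 0,"ry": 0,"rz": 0,"dx": 0.036,"dy": -0.0158,"dz": 0,"fingers": 0.04},
  {"rx": 0,"ry": 0,"rz": 0,"dx": 0.036,"dy": -0.0158,"dz": 0,"fingers": 0.04},
  {"rx": 0,"ry": 0,"rz": 0,"dx": 0.036,"dy": -0.0158,"dz": 0,"fingers": 0.04},
  {"rx": 0,"ry": 0,"rz": 0,"dx": 0.036,"dy": -0.0158,"dz": 0,"fingers": 0.04},
  {"rx": 0,"ry": 0,"rz": 0,"dx": 0.036,"dy": -0.0158,"dz": 0,"fingers": 0.04},
])

```text
time_s: 8.0
position: [0.6178, 0.1519, 0.2256]
tool_rot: [[0.358, 0.934, 0.001], [0.934, -0.358, 0.0], [0.0, 0.001, -1.0]]
ft_force: [0.4, -0.2, -1.2]
grip_width: 0.05
gripper_force: 42.5
```

Call:
arm_command([
  {"rx": 0,"ry": 0,"rz": -0.145,"dx": 0,"dy": 0,"dz": 0,"fingers": 0.04},
  {"rx": 0,"ry": 0,"rz": -0.145,"dx": 0,"dy": 0,"dz": 0,"fingers": 0.04},
  {"rx": 0,"ry": 0,"rz": 0,"dx": 0,"dy": 0,"dz": 0,"fingers": 0.04},
])

```text
time_s: 8.3
position: [0.618, 0.1507, 0.2254]
tool_rot: [[0.074, 0.997, 0.0], [0.997, -0.074, -0.0], [-0.0, 0.0, -1.0]]
ft_force: [0.3, -0.8, -1.3]
grip_width: 0.0499
gripper_force: 42.5
```

```bash
python3 - <<'E'
from h import *
w=env.get_image("wrist");t=env.get_image("top");s=env.get_image("side")
cv2.imwrite("pics/m4.png",np.hstack([cv2.resize(w["color"],(420,315)),cv2.resize(t["color"][140:270,130:303],(380,286))[:286].copy() if 0 else cv2.resize(t["color"][140:270,130:303],(380,315))]))
for q in("parts_tray",):print([(x["location"],x["p"]) for x in env.tip_of(q,w)],proj(w,(.536,.1106,0)))
go([.619,.150,.033],86.4);o=env.observe();print(o["grip_width"],o["gripper_force"],np.round(o["q"],1))
E
```

```text
[([193.0, 201.4], 0.62)] [190.64328719 206.05343627]
t 8.5 pos [0.6182 0.1501 0.2252] shift0 [-0.      0.0008  0.1922] shift_after [-0.      0.0008  0.1922] turn [ 0.0002 -0.     -0.0164]
0.049820980267020275 42.449584007263184 [ 3.  31.6 61.9  0.  86.6  7.5]
```

View pics/m4.png

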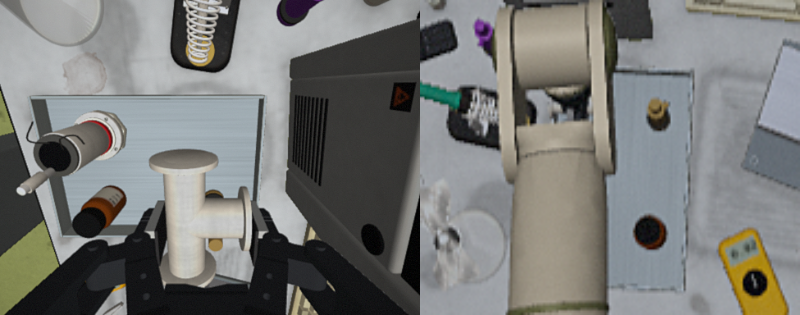

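Call:
arm_command([
  {"rx": 0,"ry": 0,"rz": -0.014,"dx": 0,"dy": 0,"dz": 0.03,"fingers": 0.04},
  {"rx": 0,"ry": 0,"rz": 0,"dx": 0,"dy": 0,"dz": 0.045,"fingers": 0.04},
  {"rx": 0,"ry": 0,"rz": 0,"dx": 0,"dy": 0,"dz": 0.045,"fingers": 0.04},
  {"rx": 0,"ry": 0,"rz": 0,"dx": 0,"dy": 0,"dz": 0.03,"fingers": 0.04},
  {"rx": 0,"ry": 0,"rz": 0,"dx": 0,"dy": 0,"dz": 0.02,"fingers": 0.04},
  {"rx": 0,"ry": 0,"rz": 0,"dx": 0,"dy": 0,"dz": 0.012,"fingers": 0.04},
  {"rx": 0,"ry": 0,"rz": 0,"dx": 0,"dy": 0,"dz": 0.006,"fingers": 0.04},
  {"rx": 0,"ry": 0,"rz": 0,"dx": 0,"dy": 0,"dz": 0.003,"fingers": 0.04},
  {"rx": 0,"ry": 0,"rz": 0,"dx": 0,"dy": 0,"dz": 0.002,"fingers": 0.04},
  {"rx": 0,"ry": 0,"rz": 0,"dx": 0,"dy": 0,"dz": 0,"fingers": 0.04},
])

```text
time_s: 9.5
position: [0.6185, 0.1504, 0.0327]
tool_rot: [[0.062, 0.998, 0.001], [0.998, -0.062, 0.0], [0.0, 0.001, -1.0]]
ft_force: [0.3, 0.2, -2.2]
grip_width: 0.0497
gripper_force: 42.4
```

Call:
arm_command([
  {"rx": 0,"ry": 0,"rz": 0,"dx": 0,"dy": 0,"dz": 0.001,"fingers": 0.04},
  {"rx": 0,"ry": 0,"rz": 0,"dx": 0,"dy": 0,"dz": 0.001,"fingers": 0.04},
  {"rx": 0,"ry": 0,"rz": 0,"dx": 0,"dy": 0,"dz": 0.001,"fingers": 0.04},
  {"rx": 0,"ry": 0,"rz": 0,"dx": 0,"dy": 0,"dz": 0,"fingers": 0.04},
])

```text
time_s: 9.9
position: [0.6185, 0.1504, 0.0307]
tool_rot: [[0.062, 0.998, 0.002], [0.998, -0.062, 0.0], [0.0, 0.002, -1.0]]
ft_force: [-2.8, -0.1, 9.7]
grip_width: 0.0498
gripper_force: 43.9
```

Call:
arm_command([
  {"rx": 0,"ry": 0,"rz": 0,"dx": 0,"dy": 0,"dz": 0,"fingers": 0.055},
  {"rx": 0,"ry": 0,"rz": 0,"dx": 0,"dy": 0,"dz": 0,"fingers": 0.065},
  {"rx": 0,"ry": 0,"rz": 0,"dx": 0,"dy": 0,"dz": 0,"fingers": 0.08},
  {"rx": 0,"ry": 0,"rz": 0,"dx": 0,"dy": 0,"dz": 0,"fingers": 0.08},
  {"rx": 0,"ry": 0,"rz": 0,"dx": 0,"dy": 0,"dz": -0.02,"fingers": 0.08},
  {"rx": 0,"ry": 0,"rz": 0,"dx": 0,"dy": 0,"dz": -0.045,"fingers": 0.08},
  {"rx": 0,"ry": 0,"rz": 0,"dx": 0,"dy": 0,"dz": -0.05,"fingers": 0.08},
  {"rx": 0,"ry": 0,"rz": 0,"dx": 0,"dy": 0,"dz": -0.05,"fingers": 0.08},
  {"rx": 0,"ry": 0,"rz": 0,"dx": 0,"dy": 0,"dz": -0.05,"fingers": 0.08},
  {"rx": 0,"ry": 0,"rz": 0,"dx": -0.045,"dy": 0,"dz": 0,"fingers": 0.08},
  {"rx": 0,"ry": 0,"rz": 0,"dx": -0.045,"dy": 0.006,"dz": 0,"fingers": 0.08},
  {"rx": 0,"ry": 0,"rz": 0,"dx": 0,"dy": 0,"dz": 0,"fingers": 0.08},
])

```text
time_s: 11.1
position: [0.6189, 0.0556, 0.2441]
tool_rot: [[0.067, 0.998, 0.0], [0.998, -0.067, -0.001], [-0.001, 0.0, -1.0]]
ft_force: [0.8, 0.2, -0.4]
grip_width: 0.0798
gripper_force: 0.0
```

```bash
python3 - <<'E'
from h import *
w=env.get_image("wrist");t=env.get_image("top");s=env.get_image("side")
cv2.imwrite("pics/w5.png",cv2.resize(w["color"],None,fx=1.5,fy=1.5,interpolation=2))
np.savez("w5.npz",**{k:np.array(w[k]) for k in("camera_matrix","eye","orientation")})
for q in("valve","tee"):
  for im in(w,s):
    print(q,[(np.round(x["location"],1).tolist(),round(x["p"],2)) for x in env.tip_of(q,im)],[(np.round(x["box"]).tolist(),round(x["p"],2)) for x in env.look_for(q,im)])
print(proj(w,(.62,.053,.122)),proj(w,(.62,.053,.004)))
go([.62,.053,.112],69)
E
```

```text
valve [([254.6, 167.8], 0.8)] [([241.0, 152.0, 268.0, 206.0], 0.57), ([182.0, 262.0, 335.0, 361.0], 0.21)]
valve [([239.6, 243.7], 0.8), ([263.5, 198.4], 0.73), ([184.1, 299.1], 0.61), ([273.9, 175.6], 0.51)] [([176.0, 261.0, 191.0, 306.0], 0.64), ([225.0, 246.0, 249.0, 273.0], 0.59), ([234.0, 210.0, 244.0, 246.0], 0.57)]
tee [([240.7, 89.2], 0.93)] [([215.0, 49.0, 269.0, 128.0], 0.62)]
tee [([236.3, 262.7], 0.91)] [([229.0, 246.0, 247.0, 270.0], 0.87)]
[253.05198489 199.50771228] [252.53177812 170.34253814]
t 11.65 pos [0.6185 0.0607 0.244 ] shift0 [-0.0076  0.0019  0.132 ] shift_after [-0.0066  0.0041  0.132 ] turn [-1.000e-04 -0.000e+00  3.053e-01]
```

View pics/w5.png

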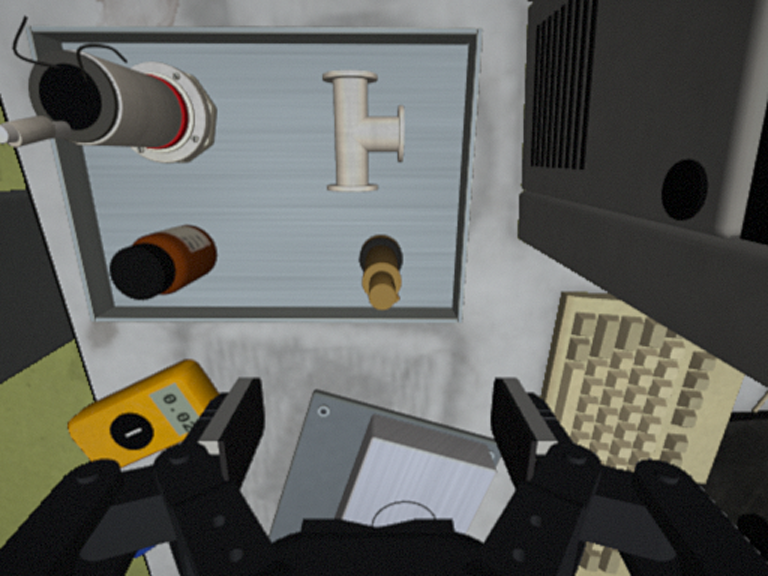

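Tee lies flat in the tray at (365,130). The brass valve's top is at (383,297), so the valve is at about (0.622, 0.055).

Call:
arm_command([
  {"rx": 0,"ry": 0,"rz": 0.145,"dx": 0,"dy": 0,"dz": 0.02,"fingers": 0.06},
  {"rx": 0,"ry": 0,"rz": 0.145,"dx": 0,"dy": 0,"dz": 0.02,"fingers": 0.05},
  {"rx": 0,"ry": 0,"rz": 0.015,"dx": -0.004,"dy": 0.005,"dz": 0,"fingers": 0.05},
  {"rx": 0,"ry": 0,"rz": 0,"dx": 0,"dy": 0,"dz": 0.03,"fingers": 0.05},
  {"rx": 0,"ry": 0,"rz": 0,"dx": 0,"dy": 0,"dz": 0.03,"fingers": 0.05},
  {"rx": 0,"ry": 0,"rz": 0,"dx": 0,"dy": 0,"dz": 0.02,"fingers": 0.05},
  {"rx": 0,"ry": 0,"rz": 0,"dx": 0,"dy": 0,"dz": 0.009,"fingers": 0.05},
  {"rx": 0,"ry": 0,"rz": 0,"dx": 0,"dy": 0,"dz": 0,"fingers": 0.05},
  {"rx": 0,"ry": 0,"rz": 0,"dx": 0,"dy": 0,"dz": 0,"fingers": 0.05},
])

```text
time_s: 12.55
position: [0.6227, 0.0545, 0.1165]
tool_rot: [[0.358, 0.934, 0.002], [0.934, -0.358, -0.0], [0.001, 0.002, -1.0]]
ft_force: [0.4, -0.1, 0.9]
grip_width: 0.0499
gripper_force: 0.0
```

Call:
arm_command([
  {"rx": 0,"ry": 0,"rz": 0,"dx": 0,"dy": 0,"dz": 0.002,"fingers": 0.035},
  {"rx": 0,"ry": 0,"rz": 0,"dx": 0,"dy": 0,"dz": 0,"fingers": 0.025},
  {"rx": 0,"ry": 0,"rz": 0,"dx": 0,"dy": 0,"dz": 0,"fingers": 0.01},
  {"rx": 0,"ry": 0,"rz": 0,"dx": 0,"dy": 0,"dz": 0,"fingers": 0.01},
  {"rx": 0,"ry": 0,"rz": 0,"dx": 0,"dy": 0,"dz": 0,"fingers": 0.01},
  {"rx": 0,"ry": 0,"rz": 0,"dx": 0,"dy": 0,"dz": 0,"fingers": 0.01},
], squeeze=50)

```text
time_s: 13.15
position: [0.6221, 0.0547, 0.1137]
tool_rot: [[0.359, 0.933, 0.001], [0.933, -0.359, -0.0], [0.0, 0.001, -1.0]]
ft_force: [-1.7, 0.3, 5.1]
grip_width: 0.0152
gripper_force: 48.7
```

```bash
python3 - <<'E'
from h import *
for n,c0,ex in(("w2",(.6259,-.2013),0),("w3",(.6259,-.2013),0)):
    im=dict(np.load(n+".npz"));g=cv2.cvtColor(cv2.imread(f"pics/{n}.png"),cv2.COLOR_BGR2GRAY).astype(float)
    bg=cv2.medianBlur(g.astype(np.uint8),31).astype(float)
    pts=[]
    for a in np.radians(np.arange(0,360,3)):   # darkest point on each radial scan
        r=np.arange(.023,.040,.0004);P=np.array([[c0[0]+x*np.cos(a),c0[1]+x*np.sin(a),.05] for x in r])
        uv=np.array([proj(im,p) for p in P]);uv=((uv+.5)*1.5-.5).astype(np.float32)
        v=cv2.remap(g.astype(np.float32),uv[:,0].reshape(1,-1),uv[:,1].reshape(1,-1),1)[0]
        k=v.argmin();m=np.median(v)
        if m>150 and m-v[k]>40 and 2<k<len(r)-3 and v.std()<40: pts.append(P[k][:2])
    pts=np.array(pts)
    f=lambda p:np.hypot(*(pts-p[:2]).T)-p[2]
    q=least_squares(f,[*c0,.031],loss="soft_l1",f_scale=.001);print(n,len(pts),np.round(q.x,4),round(np.abs(q.fun).mean()*1000,2) if 0 else np.round(np.median(np.abs(f(q.x)))*1000,2))
go([.626,-.201,.214],69)
E
```

```text
w2 86 [ 0.6266 -0.2019  0.0303] 0.36
w3 71 [ 0.6269 -0.1995  0.032 ] 0.38
t 13.15 pos [0.6221 0.0547 0.1137] shift0 [-0.2372  0.0955 -0.1002] shift_after [-0.2373  0.0953 -0.1003] turn [ 0.0009 -0.0003 -0.0003]
```

Call:
arm_command([
  {"rx": 0,"ry": 0,"rz": 0,"dx": 0,"dy": 0,"dz": -0.02,"fingers": 0.01},
  {"rx": 0,"ry": 0,"rz": 0,"dx": 0,"dy": 0,"dz": -0.04,"fingers": 0.01},
  {"rx": 0,"ry": 0,"rz": 0,"dx": 0,"dy": 0,"dz": -0.04,"fingers": 0.01},
  {"rx": 0,"ry": 0,"rz": 0,"dx": -0.03,"dy": 0.012,"dz": 0,"fingers": 0.01},
  {"rx": 0,"ry": 0,"rz": 0,"dx": -0.04,"dy": 0.016,"dz": 0,"fingers": 0.01},
  {"rx": 0,"ry": 0,"rz": 0,"dx": -0.04,"dy": 0.016,"dz": 0,"fingers": 0.01},
  {"rx": 0,"ry": 0,"rz": 0,"dx": -0.04,"dy": 0.016,"dz": 0,"fingers": 0.01},
  {"rx": 0,"ry": 0,"rz": 0,"dx": -0.04,"dy": 0.016,"dz": 0,"fingers": 0.01},
  {"rx": 0,"ry": 0,"rz": 0,"dx": -0.03,"dy": 0.013,"dz": 0,"fingers": 0.01},
  {"rx": 0,"ry": 0,"rz": 0,"dx": -0.017,"dy": 0.007,"dz": 0,"fingers": 0.01},
  {"rx": 0,"ry": 0,"rz": 0,"dx": 0,"dy": 0,"dz": 0,"fingers": 0.01},
  {"rx": 0,"ry": 0,"rz": 0,"dx": 0,"dy": 0,"dz": 0,"fingers": 0.01},
])

```text
time_s: 14.35
position: [0.6264, -0.2001, 0.2126]
tool_rot: [[0.359, 0.934, -0.001], [0.934, -0.359, 0.001], [0.001, -0.001, -1.0]]
ft_force: [0.2, 1.3, -3.0]
grip_width: 0.0151
gripper_force: 49.2
```

```bash
python3 - <<'E'
from h import *
w=env.get_image("wrist")
cv2.imwrite("pics/w6.png",cv2.resize(w["color"],None,fx=1.5,fy=1.5,interpolation=2))
for q in("valve","stage_ring"):
    print(q,[(np.round(x["location"],1).tolist(),round(x["p"],2)) for x in env.tip_of(q,w)])
print("ring",proj(w,(.6267,-.2007,.05)));o=env.observe();P=np.array(o["position"]);print("valve base exp",proj(w,P-[0,0,.1097]),o["grip_width"],o["gripper_force"])
go([.6267,-.2007,.162],69)
E
```

```text
valve [([253.6, 202.4], 0.66)]
stage_ring [([253.3, 186.5], 0.7)]
ring [251.9017497  185.31891846]
valve base exp [251.31015933 200.94888783] 0.015113575872073862 49.205567836761475
t 14.5 pos [ 0.6266 -0.1995  0.2131] shift0 [-0.0011  0.0006  0.0511] shift_after [-0.0011  0.0005  0.0511] turn [-0.0002 -0.0002  0.0013]
```

View pics/w6.png

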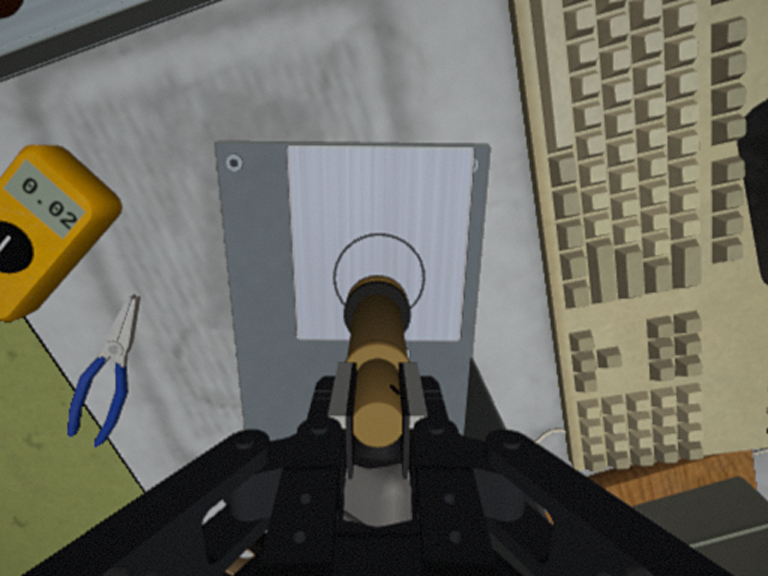

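The valve hangs upright; the ring centre at (379,277) matches my prediction. Lowering.

Call:
arm_command([
  {"rx": 0,"ry": 0,"rz": 0,"dx": -0.001,"dy": 0,"dz": 0.015,"fingers": 0.01},
  {"rx": 0,"ry": 0,"rz": 0,"dx": 0,"dy": 0,"dz": 0.015,"fingers": 0.01},
  {"rx": 0,"ry": 0,"rz": 0,"dx": 0,"dy": 0,"dz": 0.01,"fingers": 0.01},
  {"rx": 0,"ry": 0,"rz": 0,"dx": 0,"dy": 0,"dz": 0.006,"fingers": 0.01},
  {"rx": 0,"ry": 0,"rz": 0,"dx": 0,"dy": 0,"dz": 0.003,"fingers": 0.01},
  {"rx": 0,"ry": 0,"rz": 0,"dx": 0,"dy": 0,"dz": 0.001,"fingers": 0.01},
  {"rx": 0,"ry": 0,"rz": 0,"dx": 0,"dy": 0,"dz": 0.001,"fingers": 0.01},
  {"rx": 0,"ry": 0,"rz": 0,"dx": 0,"dy": 0,"dz": 0,"fingers": 0.01},
  {"rx": 0,"ry": 0,"rz": 0,"dx": 0,"dy": 0,"dz": 0,"fingers": 0.01},
])

```text
time_s: 15.4
position: [0.6262, -0.202, 0.1624]
tool_rot: [[0.359, 0.933, 0.0], [0.933, -0.359, -0.0], [-0.0, 0.001, -1.0]]
ft_force: [1.3, -0.2, -3.0]
grip_width: 0.0155
gripper_force: 49.3
```

Call:
arm_command([
  {"rx": 0,"ry": 0,"rz": 0,"dx": 0,"dy": 0,"dz": 0.001,"fingers": 0.01},
  {"rx": 0,"ry": 0,"rz": 0,"dx": 0,"dy": 0,"dz": 0.001,"fingers": 0.01},
  {"rx": 0,"ry": 0,"rz": 0,"dx": 0,"dy": 0,"dz": 0,"fingers": 0.01},
])

```text
time_s: 15.7
position: [0.6261, -0.2019, 0.1599]
tool_rot: [[0.359, 0.933, -0.0], [0.933, -0.359, 0.0], [0.0, -0.0, -1.0]]
ft_force: [0.3, 0.9, -3.6]
grip_width: 0.0153
gripper_force: 49.3
```

Call:
arm_command([
  {"rx": 0,"ry": 0,"rz": 0,"dx": 0,"dy": 0,"dz": 0.001,"fingers": 0.01},
  {"rx": 0,"ry": 0,"rz": 0,"dx": 0,"dy": 0,"dz": 0,"fingers": 0.01},
  {"rx": 0,"ry": 0,"rz": 0,"dx": 0,"dy": 0,"dz": 0,"fingers": 0.01},
])

```text
time_s: 16.0
position: [0.6262, -0.202, 0.1598]
tool_rot: [[0.359, 0.933, 0.001], [0.933, -0.359, -0.001], [-0.0, 0.001, -1.0]]
ft_force: [-1.7, 0.8, 4.8]
grip_width: 0.0151
gripper_force: 49.8
```

Call:
arm_command([
  {"rx": 0,"ry": 0,"rz": 0,"dx": 0,"dy": 0,"dz": 0,"fingers": 0.02},
  {"rx": 0,"ry": 0,"rz": 0,"dx": 0,"dy": 0,"dz": 0,"fingers": 0.03},
  {"rx": 0,"ry": 0,"rz": 0,"dx": 0,"dy": 0,"dz": 0,"fingers": 0.05},
  {"rx": 0,"ry": 0,"rz": 0,"dx": 0,"dy": 0,"dz": 0,"fingers": 0.05},
  {"rx": 0,"ry": 0,"rz": 0,"dx": 0,"dy": 0,"dz": 0,"fingers": 0.05},
  {"rx": 0,"ry": 0,"rz": 0,"dx": 0,"dy": 0,"dz": -0.02,"fingers": 0.05},
  {"rx": 0,"ry": 0,"rz": 0,"dx": 0,"dy": 0,"dz": -0.03,"fingers": 0.05},
  {"rx": 0,"ry": 0,"rz": 0,"dx": 0,"dy": 0,"dz": -0.045,"fingers": 0.05},
  {"rx": 0,"ry": 0,"rz": 0,"dx": 0,"dy": 0,"dz": -0.045,"fingers": 0.05},
  {"rx": 0,"ry": 0,"rz": 0,"dx": 0,"dy": 0,"dz": 0,"fingers": 0.05},
])

```text
time_s: 17.0
position: [0.6272, -0.2024, 0.3062]
tool_rot: [[0.359, 0.933, 0.011], [0.933, -0.359, -0.006], [-0.002, 0.013, -1.0]]
ft_force: [-0.6, 0.4, 1.0]
grip_width: 0.0501
gripper_force: 0.0
```

```bash
python3 - <<'E'
from h import *
w=env.get_image("wrist")
cv2.imwrite("pics/w7.png",w["color"])
print([(np.round(x["location"],1).tolist(),round(x["p"],2)) for x in env.tip_of("valve",w)],"exp base",proj(w,(.6262,-.202,.05)),"ring",proj(w,(.6267,-.2007,.05)),env.look_for("valve",w)[:2])
go([.42,-.17,.30],69);print(np.round(env.observe()["q"],1))
E
```

```text
[([249.4, 165.2], 0.77)] exp base [248.10954578 165.7434021 ] ring [248.10657114 164.72265333] [{'box': [234.2, 152.4, 261.6, 199.2], 'p': 0.98}]
t 17.15 pos [ 0.6259 -0.2018  0.2982] shift0 [-0.0442 -0.2036 -0.0016] shift_after [-0.0441 -0.2036 -0.0018] turn [-0.0012 -0.0001 -0.0005]
[-28.2  32.   49.2  -0.   98.8  -7.1]
```

The detector puts the valve's base at (249,165), with the ring at (248,165), so it stands in the ring. Moving off and turning for the trigger.

Call:
arm_command([
  {"rx": 0,"ry": 0,"rz": 0,"dx": -0.009,"dy": -0.041,"dz": -0.002,"fingers": 0.085},
  {"rx": 0,"ry": 0,"rz": 0,"dx": -0.009,"dy": -0.041,"dz": 0,"fingers": 0.085},
  {"rx": 0,"ry": 0,"rz": 0,"dx": -0.009,"dy": -0.041,"dz": 0,"fingers": 0.085},
  {"rx": 0,"ry": 0,"rz": 0,"dx": -0.009,"dy": -0.041,"dz": 0,"fingers": 0.085},
  {"rx": 0,"ry": 0,"rz": 0,"dx": -0.009,"dy": -0.041,"dz": 0,"fingers": 0.085},
  {"rx": 0,"ry": 0,"rz": -0.143,"dx": 0,"dy": 0,"dz": 0,"fingers": 0.085},
  {"rx": 0,"ry": 0,"rz": -0.143,"dx": 0,"dy": 0,"dz": 0,"fingers": 0.085},
  {"rx": 0,"ry": 0,"rz": -0.143,"dx": 0,"dy": 0,"dz": 0,"fingers": 0.085},
  {"rx": 0,"ry": 0,"rz": -0.143,"dx": 0,"dy": 0,"dz": 0,"fingers": 0.085},
  {"rx": 0,"ry": 0,"rz": -0.143,"dx": 0,"dy": 0,"dz": 0,"fingers": 0.085},
  {"rx": 0,"ry": 0,"rz": -0.143,"dx": 0,"dy": 0,"dz": 0,"fingers": 0.085},
  {"rx": 0,"ry": 0,"rz": -0.143,"dx": 0,"dy": 0,"dz": 0,"fingers": 0.085},
])

```text
time_s: 18.35
position: [0.4182, -0.1701, 0.2995]
tool_rot: [[-0.597, 0.802, -0.003], [0.802, 0.597, 0.002], [0.003, -0.001, -1.0]]
ft_force: [-0.1, -0.8, 0.9]
grip_width: 0.0852
gripper_force: 0.0
```

Call:
arm_command([
  {"rx": 0,"ry": 0,"rz": -0.143,"dx": 0,"dy": 0,"dz": 0,"fingers": 0.085},
  {"rx": 0,"ry": 0,"rz": -0.143,"dx": 0,"dy": 0,"dz": 0,"fingers": 0.085},
  {"rx": 0,"ry": 0,"rz": -0.143,"dx": 0,"dy": 0,"dz": 0,"fingers": 0.085},
  {"rx": 0,"ry": 0,"rz": -0.141,"dx": 0,"dy": 0,"dz": 0,"fingers": 0.085},
  {"rx": 0,"ry": -0.133,"rz": 0,"dx": 0,"dy": 0,"dz": 0,"fingers": 0.085},
  {"rx": 0,"ry": -0.133,"rz": 0,"dx": 0,"dy": 0,"dz": 0,"fingers": 0.085},
  {"rx": 0,"ry": -0.133,"rz": 0,"dx": 0,"dy": 0,"dz": 0,"fingers": 0.085},
  {"rx": 0,"ry": -0.133,"rz": 0,"dx": 0,"dy": 0,"dz": 0,"fingers": 0.085},
  {"rx": 0,"ry": -0.131,"rz": 0,"dx": 0,"dy": 0,"dz": 0,"fingers": 0.085},
  {"rx": 0,"ry": 0,"rz": 0,"dx": 0,"dy": 0,"dz": 0,"fingers": 0.085},
])

```text
time_s: 19.35
position: [0.4164, -0.1689, 0.2983]
tool_rot: [[-0.737, 0.36, 0.572], [0.286, 0.933, -0.219], [-0.612, 0.002, -0.791]]
ft_force: [-0.2, -0.2, -0.3]
grip_width: 0.0854
gripper_force: 0.0
```

```bash
cat >> h.py <<'E'
ST=np.array([.5663,-.274,np.radians(-21.13)])
u=np.array([np.cos(ST[2]),np.sin(ST[2]),0]);ys=np.array([-u[1],u[0],0]);Z=np.array([0,0,1.])
t38=np.radians(38);zs=-np.sin(t38)*u+np.cos(t38)*Z;xs=np.cos(t38)*u+np.sin(t38)*Z
SP=W(ST,(-.029,-.062,.094));RS=np.c_[-xs,ys,-zs]
E
python3 - <<'E'
from h import *
print("SP",SP,SP+.17*zs)
go(SP+.17*zs,R=RS);o=env.observe();print(np.round(o["q"],1),np.round(o["tool_rot"],3).tolist())
w=env.get_image("wrist")
for q in("squeeze_point","trigger","shield_lip"):print(q,[(np.round(x["location"],1).tolist(),round(x["p"],2)) for x in env.tip_of(q,w)])
print(proj(w,SP),proj(w,W(ST,(-.055,-.066,.241))))
E
```

```text
SP [ 0.51689973 -0.32137735  0.094     ] [ 0.41927427 -0.28364808  0.22796183]
t 19.35 pos [ 0.4164 -0.1689  0.2983] shift0 [ 0.0082 -0.1062  0.0823] shift_after [ 0.0086 -0.106   0.0825] turn [ 0.0022 -0.0044 -0.0009]
[ -45.4   -4.2  107.1   21.4   44.  -125.4] [[-0.737, 0.36, 0.572], [0.286, 0.933, -0.219], [-0.612, 0.002, -0.791]]
squeeze_point [([168.6, 159.3], 0.75)]Traceback (most recent call last):
  File "<stdin>", line 5, in <module>
ValueError: it knows: bottle, flask, meter, parts_tray, pliers, sample_cell, shield_lip, snout_tip, squeeze_point, stage_ring, station, tape, tee, valve
```

Call:
arm_command([
  {"rx": 0,"ry": 0,"rz": 0,"dx": 0.003,"dy": -0.035,"dz": 0,"fingers": 0.085},
  {"rx": 0,"ry": -0.004,"rz": 0,"dx": 0.003,"dy": -0.035,"dz": 0.01,"fingers": 0.085},
  {"rx": 0.002,"ry": 0,"rz": 0,"dx": 0.003,"dy": -0.036,"dz": 0.03,"fingers": 0.085},
  {"rx": 0,"ry": 0,"rz": 0,"dx": 0,"dy": 0,"dz": 0.03,"fingers": 0.085},
  {"rx": 0,"ry": 0,"rz": 0,"dx": 0,"dy": 0,"dz": 0.012,"fingers": 0.085},
  {"rx": 0,"ry": 0,"rz": 0,"dx": 0,"dy": 0,"dz": 0,"fingers": 0.085},
  {"rx": 0,"ry": 0,"rz": 0,"dx": 0,"dy": 0,"dz": 0,"fingers": 0.085},
])

```text
time_s: 20.15
position: [0.4218, -0.2844, 0.2317]
tool_rot: [[-0.734, 0.358, 0.577], [0.28, 0.934, -0.222], [-0.619, -0.001, -0.786]]
ft_force: [0.5, 0.2, 0.3]
grip_width: 0.0846
gripper_force: 0.0
```

```bash
python3 - <<'E'
from h import *
go(SP+.17*zs,R=RS);o=env.observe();print(np.round(o["q"],1))
w=env.get_image("wrist");c=cv2.resize(w["color"],None,fx=1.5,fy=1.5,interpolation=2)
for q in("squeeze_point","shield_lip"):print(q,[(np.round(x["location"],1).tolist(),round(x["p"],2)) for x in env.tip_of(q,w)])
F=lambda x,y,z:proj(w,SP+(x*xs+y*ys+z*zs)/1000)
for n,p in dict(SP=(0,0,0),gripback=(0,-27,16),gripfront=(0,11,16),trigfront=(0,35,11),trigtip=(-13,35,11),butt1=(-67,-27,16),butt2=(-67,11,16)).items():
    q=F(*p);print(n,np.round(q*1.5));cv2.circle(c,tuple(int(v*1.5) for v in q),3,(0,0,255),1)
cv2.imwrite("pics/w8.png",c)
E
```

```text
t 20.15 pos [ 0.4218 -0.2844  0.2317] shift0 [ 0.0043 -0.0002  0.0013] shift_after [ 0.0043 -0.0002  0.0013] turn [0.0007 0.0036 0.0032]
[ -57.9    7.9  107.4   36.6   38.5 -150.8]
squeeze_point [([253.7, 178.9], 0.66)]
shield_lip [([249.6, 325.2], 0.76)]
SP [378. 269.]
gripback [338. 275.]
gripfront [394. 276.]
trigfront [429. 274.]
trigtip [430. 255.]
butt1 [335. 171.]
butt2 [396. 172.]
```

View pics/w8.png

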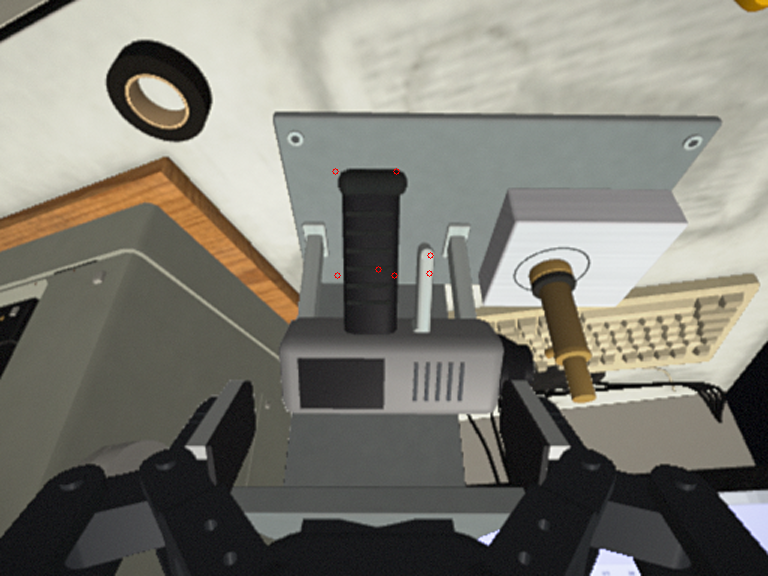

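The wrist view shows the grip at (343–399, 275) and the trigger at about (426,250). That is 3 mm further toward station +y than my model, and the valve stands in the ring. Advancing partway and checking the joints.

Call:
arm_command([
  {"rx": 0,"ry": 0.003,"rz": 0.003,"dx": 0.004,"dy": 0.003,"dz": 0.02,"fingers": 0.085},
  {"rx": 0,"ry": 0,"rz": 0,"dx": 0,"dy": 0,"dz": 0.02,"fingers": 0.085},
  {"rx": 0,"ry": 0,"rz": 0,"dx": 0,"dy": 0,"dz": 0.02,"fingers": 0.085},
  {"rx": 0,"ry": 0,"rz": 0,"dx": 0,"dy": 0,"dz": 0,"fingers": 0.085},
  {"rx": 0,"ry": 0,"rz": 0,"dx": 0,"dy": 0,"dz": 0,"fingers": 0.085},
])

```text
time_s: 20.8
position: [0.4538, -0.2942, 0.1821]
tool_rot: [[-0.734, 0.361, 0.575], [0.285, 0.932, -0.223], [-0.617, 0.0, -0.787]]
ft_force: [-0.1, 0.4, 1.0]
grip_width: 0.085
gripper_force: 0.0
```

```bash
python3 - <<'E'
from h import *
S2=SP+.003*ys
go(S2,R=RS);o=env.observe();print(np.round(o["q"],1))
w=env.get_image("wrist");c=cv2.resize(w["color"],None,fx=1.5,fy=1.5,interpolation=2)
for q in("squeeze_point",):print(q,[(np.round(x["location"],1).tolist(),round(x["p"],2)) for x in env.tip_of(q,w)])
F=lambda x,y,z:proj(w,S2+(x*xs+y*ys+z*zs)/1000)
for n,p in dict(SP=(0,0,0),gripback=(0,-27,0),gripfront=(0,11,0),trigfront=(0,35,0),trigtip=(-13,30,11),butt1=(-67,-27,16),butt2=(-67,11,16)).items():
    q=F(*p);cv2.circle(c,tuple(int(v*1.5) for v in q),3,(0,0,255),1);print(n,np.round(q*1.5))
cv2.imwrite("pics/w9.png",c)
E
```

```text
t 20.8 pos [ 0.4538 -0.2942  0.1821] shift0 [0.0003 0.0004 0.1116] shift_after [0.0002 0.0004 0.1116] turn [-0.0005  0.0012 -0.0008]
[ -54.5   15.4  107.7   41.8   30.5 -155. ]
squeeze_point [([250.5, 199.0], 0.82)]
SP [380. 303.]
gripback [333. 303.]
gripfront [399. 303.]
trigfront [440. 303.]
trigtip [435. 287.]
butt1 [325. 186.]
butt2 [402. 186.]
```

View pics/w9.png

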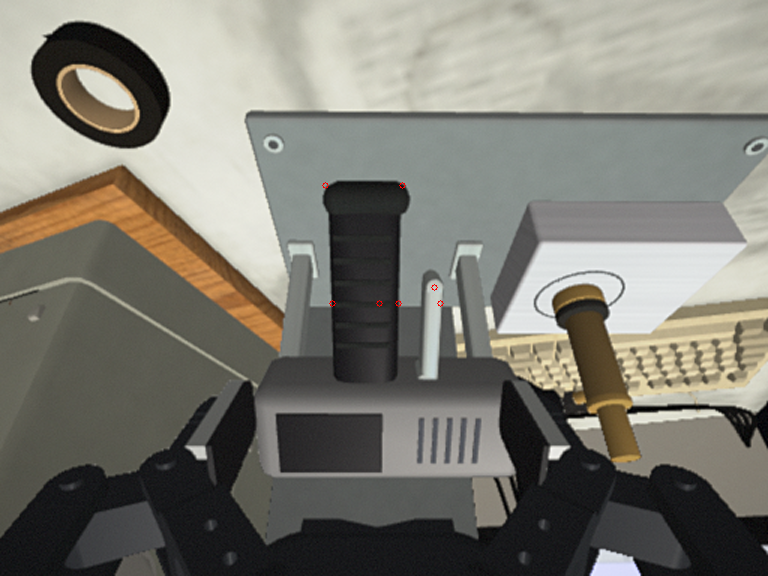

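Alignment is good: the red points lie on the grip and the trigger. But q6 is nearing its limit (-155 of -165), so I'll fit the arm's kinematics and check the end pose before going on.

```bash
cat > kin.py <<'E'
from h import *
Rt=lambda ax,d:Rn.from_euler(ax,d,degrees=True).as_matrix()
def fk(q,k):
    h,b,a,L1,L2,e,L3,c=k[:8]
    A=Rt('z',q[0]);B=A@Rt('y',q[1]);C=A@Rt('y',q[1]+q[2]);R=C@Rt('z',S4*q[3])@Rt('y',q[4])@Rt('z',S6*q[5]+c)
    return A@[a,b,h]+B@[0,0,L1]+C@[e,0,L2]+R@[0,0,L3],R
D=[([58.654,21.807,74.336,0,83.858,-12.336],[.179,.52,.25]),([-26.1,27.2,52.5,0,100.3,-97.2],[.5986,-.1629,.3307]),([3.0,31.6,61.9,0,86.6,7.5],[.6182,.1501,.2252]),([-28.2,32,49.2,0,98.8,-7.1],[.6259,-.2018,.2982]),([-45.4,-4.2,107.1,21.4,44,-125.4],[.4164,-.1689,.2983]),([-57.9,7.9,107.4,36.6,38.5,-150.8],[.4218,-.2844,.2317]),([-54.5,15.4,107.7,41.8,30.5,-155],[.4538,-.2942,.1821])]
Rl=[np.array([[-.945,.326,0],[.326,.945,0],[0,0,-1]]),None,None,None,np.array([[-0.737,.36,.572],[.286,.933,-.219],[-.612,.002,-.791]]),None,np.array([[-0.734,.361,.575],[.285,.932,-.223],[-.617,0,-.787]])]
best=None
for S4 in(1,-1):
  for S6 in(1,-1):
    for c in(0,90,180,270):
      f=lambda k:np.concatenate([np.r_[fk(q,k)[0]-p,(0.3*(fk(q,k)[1]-R)).ravel() if R is not None else []] for (q,p),R in zip(D,Rl)])
      r=least_squares(f,[.2,.1,0,.4,.4,0,.25,c],x_scale=[.1]*7+[20])
      if best is None or r.cost<best[0]: best=(r.cost,S4,S6,r.x)
_,S4,S6,k=best
LO=np.array([-178.18,-50.72,12.68,-81.47,9.98,-165.26]);HI=np.array([178.18,133.34,142.11,261.47,163.14,165.26])
def ik(p,R,q0):
    f=lambda q:np.r_[(fk(q,k)[0]-p)*10,(fk(q,k)[1]-R).ravel()]
    q0=np.clip(q0,LO+.1,HI-.1);r=least_squares(f,q0,bounds=(LO,HI),x_scale=30);return r.x,np.linalg.norm(fk(r.x,k)[0]-p)*1000,np.degrees(np.linalg.norm(Rn.from_matrix(fk(r.x,k)[1].T@R).as_rotvec()))
E
python3 - <<'E'
from kin import *
print(best[0],S4,S6,np.round(k,3),[np.round((fk(q,k)[0]-p)*1000,1).tolist() for q,p in D])
S2=SP+.003*ys
for half in(0,1):
  for tilt in(27,30,34,38,42,46):
    t=np.radians(tilt);z=-np.sin(t)*u+np.cos(t)*Z;x=np.cos(t)*u+np.sin(t)*Z
    R=np.c_[-x,ys,-z] if not half else np.c_[x,-ys,-z]
    q0=np.array(D[-1][0],float);
    if half:q0[5]+=180
    out=[]
    for d in(.11,.08,.05,.025,0):
        q0,e,a=ik(S2+d*z,R,q0);out.append((round(e,1),round(a,1)))
    print(half,tilt,np.round(q0,1),out)
E
```

```text
8.667465155120316e-07 1 1 [ 0.131  0.118  0.     0.537  0.351  0.103  0.239 90.043] [[0.1, 0.0, 0.2], [0.2, 0.5, -0.2], [-0.3, -0.0, -0.5], [-0.0, -0.4, 0.6], [0.1, 0.1, 0.0], [-0.1, 0.1, -0.2], [-0.1, -0.3, 0.2]]
0 27 [ -47.4   29.7   96.6   22.8   31.3 -133.5] [(np.float64(0.0), np.float64(0.0)), (np.float64(0.0), np.float64(0.0)), (np.float64(0.0), np.float64(0.0)), (np.float64(0.0), np.float64(0.0)), (np.float64(0.0), np.float64(0.0))]
0 30 [ -48.    29.5   98.6   29.    27.7 -139.8] [(np.float64(0.0), np.float64(0.0)), (np.float64(0.0), np.float64(0.0)), (np.float64(0.0), np.float64(0.0)), (np.float64(0.0), np.float64(0.0)), (np.float64(0.0), np.float64(0.0))]
0 34 [ -48.8   29.4  101.2   40.2   23.7 -151.2] [(np.float64(0.0), np.float64(0.0)), (np.float64(0.0), np.float64(0.0)), (np.float64(0.0), np.float64(0.0)), (np.float64(0.0), np.float64(0.0)), (np.float64(0.0), np.float64(0.0))]
0 38 [ -49.5   29.5  103.6   54.1   20.9 -165.3] [(np.float64(0.0), np.float64(0.0)), (np.float64(0.0), np.float64(0.0)), (np.float64(0.0), np.float64(0.0)), (np.float64(0.0), np.float64(0.0)), (n
[... 1137 characters left out ...]
at64(0.0), np.float64(0.0))]
1 38 [-49.6  29.5 103.8  55.5  20.8  13.2] [(np.float64(0.0), np.float64(0.0)), (np.float64(0.0), np.float64(0.0)), (np.float64(0.0), np.float64(0.0)), (np.float64(0.0), np.float64(0.0)), (np.float64(0.0), np.float64(0.0))]
1 42 [-50.4  29.9 106.3  74.1  19.9  -5.8] [(np.float64(0.0), np.float64(0.0)), (np.float64(0.0), np.float64(0.0)), (np.float64(0.0), np.float64(0.0)), (np.float64(0.0), np.float64(0.0)), (np.float64(0.0), np.float64(0.0))]
1 46 [-51.1  30.6 108.6  92.9  21.1 -25. ] [(np.float64(0.0), np.float64(0.0)), (np.float64(0.0), np.float64(0.0)), (np.float64(0.0), np.float64(0.0)), (np.float64(0.0), np.float64(0.0)), (np.float64(0.0), np.float64(0.0))]
```

```bash
python3 - <<'E'
from kin import *
S2=SP+.003*ys;t=np.radians(35);z=-np.sin(t)*u+np.cos(t)*Z;x=np.cos(t)*u+np.sin(t)*Z;R=np.c_[-x,ys,-z]
go(S2,R=R)
q0=np.array(D[-1][0])
for d in(.11,.08,.05,.02,0):q0,e,a=ik(S2+d*z,R,q0);print(np.round(q0,1),round(e,1),round(a,1))
E
```

```text
t 20.9 pos [ 0.4537 -0.2944  0.1825] shift0 [0.0007 0.0008 0.112 ] shift_after [-0.0054  0.0007  0.1119] turn [-0.0014  0.0546 -0.0009]
[ -53.2   15.8  104.8   33.7   33.3 -146.3] 0.0 0.0
[ -51.9   19.6  104.4   36.    30.  -148.2] 0.0 0.0
[ -50.7   23.3  103.7   38.6   27.  -150.5] 0.0 0.0
[ -49.6   27.   102.7   41.5   24.4 -152.9] 0.0 0.0
[ -49.    29.4  101.9   43.6   22.8 -154.7] 0.0 0.0
```

Call:
arm_command([
  {"rx": 0,"ry": 0.054,"rz": 0,"dx": -0.005,"dy": 0.0005,"dz": 0,"fingers": 0.085},
  {"rx": 0,"ry": 0,"rz": 0,"dx": 0,"dy": 0,"dz": 0.015,"fingers": 0.085},
  {"rx": 0,"ry": 0,"rz": 0,"dx": 0,"dy": 0,"dz": 0.015,"fingers": 0.085},
  {"rx": 0,"ry": 0,"rz": 0,"dx": 0,"dy": 0,"dz": 0.015,"fingers": 0.085},
  {"rx": 0,"ry": 0,"rz": 0,"dx": 0,"dy": 0,"dz": 0.015,"fingers": 0.085},
  {"rx": 0,"ry": 0,"rz": 0,"dx": 0,"dy": 0,"dz": 0,"fingers": 0.085},
  {"rx": 0,"ry": 0,"rz": 0,"dx": 0,"dy": 0,"dz": 0,"fingers": 0.085},
])

```text
time_s: 21.6
position: [0.4896, -0.3079, 0.1361]
tool_rot: [[-0.764, 0.362, 0.534], [0.297, 0.932, -0.208], [-0.573, 0.0, -0.819]]
ft_force: [-0.5, 0.4, -0.3]
grip_width: 0.085
gripper_force: 0.0
```

```bash
python3 - <<'E'
from kin import *
S2=SP+.003*ys;t=np.radians(35);z=-np.sin(t)*u+np.cos(t)*Z;x=np.cos(t)*u+np.sin(t)*Z;R=np.c_[-x,ys,-z]
go(S2,R=R);o=env.observe();print(np.round(o["q"],1))
w=env.get_image("wrist")
print([(np.round(a["location"],1).tolist(),round(a["p"],2)) for a in env.tip_of("squeeze_point",w)],proj(w,S2))
# grip/trigger columns along the squeeze line: dark grip and light blade, in mm of the squeeze frame y at z=11..16
g=cv2.cvtColor(w["color"],cv2.COLOR_BGR2GRAY)
for xx in(-5,5,):
  print(xx,[int(g[tuple(np.round(proj(w,S2+(xx*xs+y*ys+11*zs)/1000)[::-1]).astype(int))]) for y in range(-40,50,3)])
E
```

```text
t 21.6 pos [ 0.4896 -0.3079  0.1361] shift0 [-0.0007  0.0003  0.0519] shift_after [-0.0007  0.0003  0.0519] turn [-0.001  -0.0002 -0.0014]
[ -50.8   23.   103.8   38.5   27.1 -150.2]
[([249.3, 230.6], 0.89)] [253.35675232 232.68541713]
-5 [116, 93, 83, 85, 89, 22, 23, 29, 36, 39, 42, 42, 43, 44, 40, 36, 26, 89, 86, 83, 81, 73, 171, 203, 202, 129, 229, 65, 86, 123]
5 [97, 88, 87, 87, 89, 27, 29, 35, 42, 48, 56, 59, 58, 58, 58, 50, 25, 86, 82, 82, 80, 72, 170, 203, 201, 82, 160, 158, 72, 112]
```

Aligned within about 1 mm. Going in to the squeeze point.

Call:
arm_command([
  {"rx": 0,"ry": 0,"rz": 0,"dx": 0,"dy": 0,"dz": 0.012,"fingers": 0.085},
  {"rx": 0,"ry": 0,"rz": 0,"dx": 0,"dy": 0,"dz": 0.012,"fingers": 0.085},
  {"rx": 0,"ry": 0,"rz": 0,"dx": 0,"dy": 0,"dz": 0.012,"fingers": 0.085},
  {"rx": 0,"ry": 0,"rz": 0,"dx": 0,"dy": 0,"dz": 0.01,"fingers": 0.085},
  {"rx": 0,"ry": 0,"rz": 0,"dx": 0,"dy": 0,"dz": 0.005,"fingers": 0.085},
  {"rx": 0,"ry": 0,"rz": 0,"dx": 0,"dy": 0,"dz": 0,"fingers": 0.085},
  {"rx": 0,"ry": 0,"rz": 0,"dx": 0,"dy": 0,"dz": 0,"fingers": 0.085},
])

```text
time_s: 22.4
position: [0.5171, -0.3184, 0.0934]
tool_rot: [[-0.764, 0.362, 0.534], [0.297, 0.932, -0.207], [-0.573, 0.0, -0.82]]
ft_force: [0.1, 0.4, 0.0]
grip_width: 0.0853
gripper_force: 0.0
```

Call:
arm_command([
  {"rx": 0,"ry": 0,"rz": 0,"dx": 0,"dy": 0,"dz": 0,"fingers": 0.07},
  {"rx": 0,"ry": 0,"rz": 0,"dx": 0,"dy": 0,"dz": 0,"fingers": 0.062},
  {"rx": 0,"ry": 0,"rz": 0,"dx": 0,"dy": 0,"dz": 0,"fingers": 0.056},
  {"rx": 0,"ry": 0,"rz": 0,"dx": 0,"dy": 0,"dz": 0,"fingers": 0.045},
  {"rx": 0,"ry": 0,"rz": 0,"dx": 0,"dy": 0,"dz": 0,"fingers": 0.045},
  {"rx": 0,"ry": 0,"rz": 0,"dx": 0,"dy": 0,"dz": 0,"fingers": 0.045},
  {"rx": 0,"ry": 0,"rz": 0,"dx": 0,"dy": 0,"dz": 0,"fingers": 0.045},
], squeeze=45)

```text
time_s: 23.1
position: [0.5158, -0.3183, 0.0942]
tool_rot: [[-0.765, 0.362, 0.533], [0.296, 0.932, -0.208], [-0.573, -0.001, -0.82]]
ft_force: [-16.5, 2.4, 11.2]
grip_width: 0.0518
gripper_force: 45.1
```

Stopped at 51.8 mm with 45 N, which fits the trigger fully home. Holding for two seconds.

Call:
arm_command([
  {"rx": 0,"ry": 0,"rz": 0,"dx": 0,"dy": 0,"dz": 0,"fingers": 0.045},
  {"rx": 0,"ry": 0,"rz": 0,"dx": 0,"dy": 0,"dz": 0,"fingers": 0.045},
  {"rx": 0,"ry": 0,"rz": 0,"dx": 0,"dy": 0,"dz": 0,"fingers": 0.045},
  {"rx": 0,"ry": 0,"rz": 0,"dx": 0,"dy": 0,"dz": 0,"fingers": 0.045},
  {"rx": 0,"ry": 0,"rz": 0,"dx": 0,"dy": 0,"dz": 0,"fingers": 0.045},
  {"rx": 0,"ry": 0,"rz": 0,"dx": 0,"dy": 0,"dz": 0,"fingers": 0.045},
  {"rx": 0,"ry": 0,"rz": 0,"dx": 0,"dy": 0,"dz": 0,"fingers": 0.045},
  {"rx": 0,"ry": 0,"rz": 0,"dx": 0,"dy": 0,"dz": 0,"fingers": 0.045},
  {"rx": 0,"ry": 0,"rz": 0,"dx": 0,"dy": 0,"dz": 0,"fingers": 0.045},
  {"rx": 0,"ry": 0,"rz": 0,"dx": 0,"dy": 0,"dz": 0,"fingers": 0.045},
  {"rx": 0,"ry": 0,"rz": 0,"dx": 0,"dy": 0,"dz": 0,"fingers": 0.045},
  {"rx": 0,"ry": 0,"rz": 0,"dx": 0,"dy": 0,"dz": 0,"fingers": 0.045},
])

```text
time_s: 24.3
position: [0.5158, -0.3183, 0.0942]
tool_rot: [[-0.765, 0.361, 0.533], [0.296, 0.932, -0.208], [-0.573, -0.001, -0.82]]
ft_force: [-16.1, 2.7, 10.5]
grip_width: 0.0517
gripper_force: 45.1
```

Call:
arm_command([
  {"rx": 0,"ry": 0,"rz": 0,"dx": 0,"dy": 0,"dz": 0,"fingers": 0.045},
  {"rx": 0,"ry": 0,"rz": 0,"dx": 0,"dy": 0,"dz": 0,"fingers": 0.045},
  {"rx": 0,"ry": 0,"rz": 0,"dx": 0,"dy": 0,"dz": 0,"fingers": 0.045},
  {"rx": 0,"ry": 0,"rz": 0,"dx": 0,"dy": 0,"dz": 0,"fingers": 0.045},
  {"rx": 0,"ry": 0,"rz": 0,"dx": 0,"dy": 0,"dz": 0,"fingers": 0.045},
  {"rx": 0,"ry": 0,"rz": 0,"dx": 0,"dy": 0,"dz": 0,"fingers": 0.045},
  {"rx": 0,"ry": 0,"rz": 0,"dx": 0,"dy": 0,"dz": 0,"fingers": 0.045},
  {"rx": 0,"ry": 0,"rz": 0,"dx": 0,"dy": 0,"dz": 0,"fingers": 0.045},
  {"rx": 0,"ry": 0,"rz": 0,"dx": 0,"dy": 0,"dz": 0,"fingers": 0.045},
  {"rx": 0,"ry": 0,"rz": 0,"dx": 0,"dy": 0,"dz": 0,"fingers": 0.045},
])

```text
time_s: 25.3
position: [0.5158, -0.3183, 0.0942]
tool_rot: [[-0.765, 0.361, 0.533], [0.296, 0.932, -0.208], [-0.573, -0.001, -0.82]]
ft_force: [-17.0, 1.7, 10.2]
grip_width: 0.0512
gripper_force: 45.1
```

Call:
arm_command([
  {"rx": 0,"ry": 0,"rz": 0,"dx": 0,"dy": 0,"dz": 0,"fingers": 0.06},
  {"rx": 0,"ry": 0,"rz": 0,"dx": 0,"dy": 0,"dz": 0,"fingers": 0.07},
  {"rx": 0,"ry": 0,"rz": 0,"dx": 0,"dy": 0,"dz": 0,"fingers": 0.085},
  {"rx": 0,"ry": 0,"rz": 0,"dx": 0,"dy": 0,"dz": 0,"fingers": 0.085},
  {"rx": 0,"ry": 0,"rz": 0,"dx": 0,"dy": 0,"dz": 0,"fingers": 0.085},
  {"rx": 0,"ry": 0,"rz": 0,"dx": 0,"dy": 0,"dz": 0,"fingers": 0.085},
])

```text
time_s: 25.9
position: [0.517, -0.3186, 0.0935]
tool_rot: [[-0.764, 0.362, 0.534], [0.297, 0.932, -0.207], [-0.573, 0.0, -0.82]]
ft_force: [-0.2, -0.5, 0.3]
grip_width: 0.085
gripper_force: 0.0
```

Call:
arm_command([
  {"rx": 0,"ry": 0,"rz": 0,"dx": 0,"dy": 0,"dz": -0.015,"fingers": 0.085},
  {"rx": 0,"ry": 0,"rz": 0,"dx": 0,"dy": 0,"dz": -0.02,"fingers": 0.085},
  {"rx": 0,"ry": 0,"rz": 0,"dx": 0,"dy": 0,"dz": -0.025,"fingers": 0.085},
  {"rx": 0,"ry": 0,"rz": 0,"dx": 0,"dy": 0,"dz": -0.025,"fingers": 0.085},
  {"rx": 0,"ry": 0,"rz": 0,"dx": 0,"dy": 0,"dz": -0.025,"fingers": 0.085},
  {"rx": 0,"ry": 0,"rz": 0,"dx": 0,"dy": 0,"dz": -0.025,"fingers": 0.085},
  {"rx": 0,"ry": 0,"rz": 0,"dx": 0,"dy": 0,"dz": -0.02,"fingers": 0.085},
  {"rx": 0,"ry": 0,"rz": 0,"dx": 0,"dy": 0,"dz": 0,"fingers": 0.085},
  {"rx": 0,"ry": 0,"rz": 0,"dx": 0,"dy": 0,"dz": 0,"fingers": 0.085},
  {"rx": 0,"ry": 0,"rz": 0,"dx": 0,"dy": 0,"dz": 0,"fingers": 0.085},
])

```text
time_s: 26.9
position: [0.4345, -0.2864, 0.2195]
tool_rot: [[-0.764, 0.362, 0.533], [0.297, 0.932, -0.206], [-0.572, 0.001, -0.82]]
ft_force: [-0.1, 0.4, -0.4]
grip_width: 0.0849
gripper_force: 0.0
```

```bash
python3 - <<'E'
from kin import *
S2=SP+.003*ys
o=env.observe();print(o["time_s"],np.round(o["position"],3),np.abs(o["qvel"]).max())
w=env.get_image("wrist")
g=cv2.cvtColor(w["color"],cv2.COLOR_BGR2GRAY)
for xx in(-8,0):print(xx,[int(g[tuple(np.round(proj(w,S2+(xx*xs+y*ys+11*zs)/1000)[::-1]).astype(int))]) for y in range(-40,50,3)])
print([(np.round(a["location"],1).tolist(),round(a["p"],2)) for a in env.tip_of("valve",w)],proj(w,(.6262,-.202,.05)),env.look_for("valve",w)[:1])
s=env.get_image("side");print([(np.round(a["location"],1).tolist(),round(a["p"],2)) for a in env.tip_of("tee",s)])
E
```

```text
26.9 [ 0.434 -0.286  0.219] 0.3503986908617413
-8 [97, 144, 145, 147, 135, 18, 31, 34, 36, 42, 41, 44, 45, 42, 44, 36, 22, 148, 144, 141, 139, 111, 158, 197, 193, 136, 135, 138, 113, 78]
0 [115, 144, 143, 143, 136, 25, 27, 34, 37, 42, 41, 46, 47, 46, 45, 39, 20, 147, 142, 142, 144, 98, 161, 195, 199, 138, 140, 142, 140, 68]
[([368.3, 188.3], 0.77)] [368.7622945  191.77179589] [{'box': [356.7, 179.6, 404.9, 281.8], 'p': 0.72}]
[([235.6, 264.5], 0.75)]
```

The trigger has sprung back (blade at y 26–35), the valve stands in the ring, the tee lies in the tray, and the robot is clear. Handing in.

```bash
python3 -c "
from rig import env;print(env.close_job())"
```

```text
the job is handed in; nothing more can be done
None
```

The job is handed in (no verdict came back): the tee lies flat in the tray, the brass valve stands released in the ring, and the trigger was squeezed until it stopped, held for over two seconds and let spring out, finishing at about 27 s of the 72 s allowed.

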